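# Three gumballs from the click dispenser, served on the cake stand

## Task

Stand the small blue bowl centrally on the round red mark in front of the gumball dispenser and let go of it. Turn the dispenser's black paddle knob clockwise (seen looking down onto the knob) by exactly three clicks, never further, one click at a time, letting each gumball land in the bowl before the next click. Then carry the bowl level, with its three gumballs, and set it upright on the middle part of the white cake stand, let go, and leave the mug and salt shaker where they are.

Things in the scene. Friction and masses are not known exactly. Their poses are not given: they have to be found in the camera images.
- dispenser: Fixed gumball dispenser: white case, red walls and foot, clear lid, 260 x 130 x 240 mm. Origin: on the worktop below the wheel's centre; x from the robot's side to its back, y left, z up; its yaw varies. It slopes 35 degrees: the knob's axis points out along (-0.574, 0, 0.819) of this frame, so grip the knob with the tool tilted 35 degrees, pointing forward and down along (0.574, 0, -0.819).
- spout_lip (a point): Middle of the spout's lip, 51 mm from the dispenser's origin along its -x, 90 mm above the worktop. The six-pocket wheel starts with gumballs at 12, 2 and 4 o'clock and more queue above; every clockwise click lets one roll out here, at 6 o'clock, and fly about 35 mm forward into the bowl. Above it the spout's walls and lid stand up to 10 mm further out, at z = 119 to 124 mm.
- bowl_spot (a point): Centre, on the worktop (z = 0), of the round flat red mark, 82 mm wide with its black edge, 101 mm from the dispenser's origin along its -x. A bowl centred here catches the gumballs. Let straight down it clears the spout by only 7 mm, and lid and knob (up to z = 195 mm) stand close behind: hold the bowl with the tool tilted 35 degrees, as for the knob, and come in from the robot's side.
- knob_grip (a point): Grip point of the black paddle knob, on its axis, at (-36, 0, 176) mm in the dispenser's frame. The paddle is a bar 52 mm long, 14 mm thick and 32 mm tall along the axis, from 22 mm below to 10 mm above this point; the lid lies 29 mm below it. Grip across the 14 mm with the tool along the axis.
- knob (a joint): Knob angle, rad: 0 at the start, grows clockwise seen looking down onto it. A click is 1.047 (60 degrees), three are 3.142. Sprung detents hold it at each click and pull it home from up to 15 degrees off; it takes about 0.12 N m and cannot turn back below 0. The bar's white-dotted end points 90 degrees minus this angle anticlockwise of straight up the slope: at 0 straight left.
- bowl: Loose small blue ceramic bowl with nearly upright sides, 66 mm outside diameter, 50 mm high, wall 3.5 mm, floor 5 mm, about 0.16 kg. Origin: centre of its underside, z up its axis. It can be gripped across its 66 mm with the fingers outside, straight from above or tilted, at about 30 mm above its foot.
- stand: Fixed white pedestal cake stand, 266 mm in diameter, 81 mm high at its rim. Origin: centre of its foot on the worktop, z up; a bowl rests on it 75 mm above the worktop.
- gumball_0_center (a point): Centre of the yellow gumball that comes out first: a hard ball of 26 mm diameter, 12 g; it starts in the wheel at 4 o'clock.
- gumball_1_center (a point): Centre of the green gumball that comes out second (26 mm diameter, 12 g); starts in the wheel at 2 o'clock.
- gumball_2_center (a point): Centre of the orange gumball that comes out third (26 mm diameter, 12 g); starts in the wheel at 12 o'clock.
- mug: Loose mug, dark above and white below, 78 x 112 x 92 mm, a bystander. Origin: underside.
- salt: Loose glass salt shaker with a grey cap, 44 mm wide, 90 mm high, a bystander. Origin: underside.
Mind the look-alikes: they are no part of the job. What is meant by the bowl is not green, and is the smaller of those in its own colour.

How it is judged:
By the outcome, as a careful person would: the job done as asked, in the order asked, and still so for the second after the job is handed in, with the robot touching nothing.
It also fails if it takes over 72 s, if anything falls off the work surface, if the arm or the gripper's body presses on something with over 40 N, if the wrist force passes 120 N, or if a joint passes its speed limit or range.

## Robot

A 7-joint arm with a two-finger parallel gripper is mounted at the origin on a cart in front of the work surface, level with it; the furniture and walls round the work are solid. World frame = base frame: x ahead of the robot, y to its left, z up, the work surface at z = 0. Lengths are in m, angles in rad, forces in N, time in s.
With the tool pointing down it reaches from about 0.35 to 0.9 m from the base axis. Payload 8.1 kg.
Tool frame: the origin (TCP) lies between the finger pads; the fingertips stand 22 mm ahead of it and the grasp point (between the pads) lies 3 mm ahead of it (arm.tip_reach is the distance from the TCP to the fingertips, in m); z points along the fingers, y is the line along which they close (so a half turn about z gives the same grasp; the last joint's range is limited). The gripper opens to 92 mm and grips with 3 to 60 N. Pads are 19 mm wide; open, the fingers measure 130 mm over their backs; the gripper's body (75 mm by 190 mm) begins 47 mm behind the grasp point.
Start: joints at [-1.217, 0.434, 0.025, 1.573, -0.012, 1.134, -0.075], TCP at [0.276, 0.561, 0.249] pointing down, gripper open.
Joint ranges: [-2.62, 2.62], [-0.44, 2.09], [-1.27, 1.32], [0.08, 2.57], [-1.32, 4.46], [0.12, 2], [-2.74, 2.74]. Speed limits (rad/s): [2.22, 2.22, 3.01, 3.01, 3.14, 3.14, 3.14].

## Interface

Orientations are given as a rotation vector (axis times angle).
In Python, from cell import telemetry, vision, job, arm gives the robot as it stands. The module is installed in compiled form; this text tells all that it offers.
- The arm moves only by the shell command python3 -m creep 'ROWS' [FORCE]. ROWS is text: rows parted by semicolons, each of 7 numbers parted by spaces: the finger opening in cm, from 0 to 9.18, then the shift along the tool's x, y, z in cm, then the turn, a rotation vector about the tool's x, y, z in degrees. A call has 1 to 5 rows; each row is the pose to reach, as a shift and turn from the pose commanded when the call began, along the tool's axes at that moment; what a row does not reach only later rows make up. A row lasts 1/8 s, in which the tool goes at most 62.5 mm and 10.7 degrees, less where a joint would pass 70% of its speed; a pose out of reach is approached as far as the arm can. A call with a gripper value outside its range is refused whole. The fingers move at their own pace and stop on an object; FORCE is the grip in N (left out, the last holds). Time passes only in rows, so rows that repeat a pose let the fingers close. It gives the time, the measured TCP pose, the force, the opening and the grip force at its end, in the units of the state.
- telemetry.observe(): the state, without advancing time (a new reading comes with each control period).
- vision.get_image(name): name is "scene" or "top"; returns the picture (384x512x3 uint8, red, green, blue); there is no depth.
- vision.camera_info(name): a dict with "fov_y" (degrees; the focal length in pixels is half the picture's height over the tangent of half this angle, whatever the lens; pixels are square), "cx", "cy" (the principal point, pixels), "extrinsics" (4x4, takes a point from camera to world coordinates). Camera axes: x right, y down, z forward; pixel columns grow to the right and rows downward; lengths in m; the calibration is good to about 2 mm. A picture is of the moment at which its call begins. camera_info takes no time and is no camera call.
- job.sign_off(): hands the job in; it is judged then, once.
The state is a dict: "clock": time; "joints": joint angles; "dq": joint speeds; "joint_efforts": joint torques, N m; "position": TCP position; "ee_rot": TCP orientation; "force": force on the tool from outside, world axes, zero at the start; "ft_torque": the same for the moment, N m; "width": opening from 0.0 (shut) to 1.0 (fully open); "gripper_force": force on a finger pad.
Only numpy, scipy, OpenCV 4.12 (cv2) and the standard library are available. Lean on these libraries where they do the work, as an engineer would, in place of code of your own. Each camera call takes 0.05 s, during which the arm holds its last target. There are 200 camera calls.

## Working session

There is one attempt and no reset: what is moved stays moved. The work goes in short steps, Python scripts to look and compute and a shell command to move; the robot and the scene stay as the last step left them, time stands still between calls to the robot, and variables do not carry over. Pictures are saved under pics/ and viewed, at most 10 in all, crops included, and the job is handed in when it is done.

```bash
mkdir -p pics; cat > h.py <<'E'
import numpy as np, cv2
from scipy.spatial.transform import Rotation as R
from cell import telemetry, vision, job, arm
def save(name, f, crop=None, s=1):
    im=vision.get_image(name); np.save('pics/'+f+'.npy',im)
    if crop: im=im[crop[1]:crop[3],crop[0]:crop[2]]
    cv2.imwrite('pics/'+f+'.png',cv2.resize(im[:,:,::-1],None,fx=s,fy=s,interpolation=cv2.INTER_CUBIC)); return im
def K(n):
    c=vision.camera_info(n); return 192/np.tan(np.radians(c['fov_y']/2)),c['cx'],c['cy'],np.array(c['extrinsics'])
def ray(n,u,v):
    f,cx,cy,T=K(n); d=T[:3,:3]@np.array([(u-cx)/f,(v-cy)/f,1]); return T[:3,3],d/np.linalg.norm(d)
def onz(n,u,v,z):
    o,d=ray(n,u,v); return o+d*(z-o[2])/d[2]
def proj(n,p):
    f,cx,cy,T=K(n); q=T[:3,:3].T@(np.array(p)-T[:3,3]); return np.array([cx+f*q[0]/q[2],cy+f*q[1]/q[2]])
E
python3 - <<'E'
from h import *
a=save('scene','s0'); b=save('top','t0')
for n in('scene','top'): print(vision.camera_info(n))
s=telemetry.observe(); print(s, arm.tip_reach)
E
```

```text
{'fov_y': 50.49581864157823, 'cx': 251.9978150609531, 'cy': 201.3598952004737, 'extrinsics': array([[ 0.83174262, -0.27537902,  0.48204835,  0.04618642],
       [-0.55489986, -0.38572672,  0.73708958, -0.76565233],
       [-0.01704007, -0.88055738, -0.47363313,  0.60587478],
       [ 0.        ,  0.        ,  0.        ,  1.        ]])}
{'fov_y': 50.23002415131472, 'cx': 255.19650669920108, 'cy': 193.48543925936684, 'extrinsics': array([[ 0.02650377, -0.99544418,  0.09158845,  0.46988805],
       [-0.99957944, -0.02531186,  0.01415115, -0.01254877],
       [-0.01176841, -0.09192499, -0.99569639,  1.25699611],
       [ 0.        ,  0.        ,  0.        ,  1.        ]])}
{'clock': 0.1, 'joints': array([-1.21656638,  0.43514804,  0.02498717,  1.57397061, -0.01157222,
        1.13401865, -0.07508204]), 'dq': array([-6.47762036e-07, -1.57902998e-03, -1.47747461e-04, -2.69492435e-03,
        9.02465807e-04, -1.67530640e-04,  1.29973858e-03]), 'joint_efforts': array([ 1.43147365e-03, -6.69117737e+01,  9.86932777e-01, -3.15146434e+01,
       -6.06379774e-02,  3.72739148e-02,  7.19259856e-05]), 'position': array([0.27556647, 0.56050753, 0.2480406 ]), 'ee_rot': array([-7.11405593e-01, -3.05981866e+00,  2.18495459e-03]), 'force': array([-0.1269449 ,  0.02128138, -0.17640062]), 'ft_torque': array([-0.03337964,  0.00975401,  0.00463113]), 'gripper_force': 0.0, 'width': 1.0024221300641007} 0.022
```

View pics/s0.png

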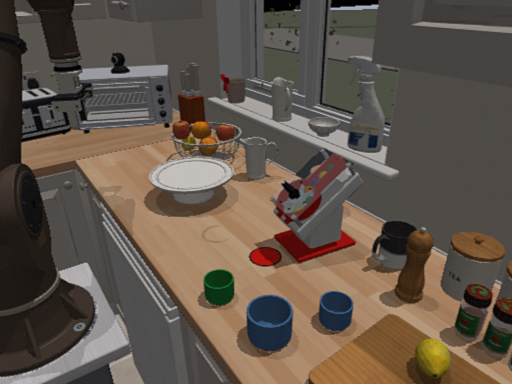

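View pics/t0.png

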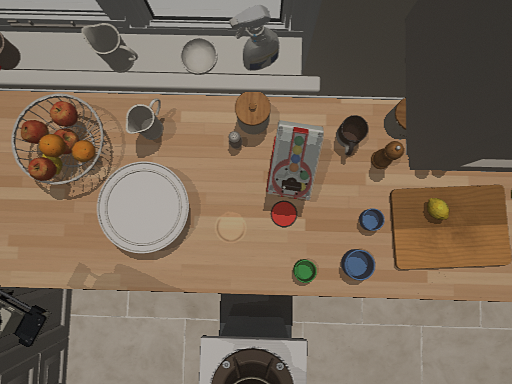

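```bash
python3 - <<'E'
from h import *
a=np.load('pics/s0.npy'); b=np.load('pics/t0.npy')
def blobs(im,lo,hi,amin=60):
    h=cv2.cvtColor(im,cv2.COLOR_RGB2HSV); m=cv2.inRange(h,lo,hi); c,_=cv2.findContours(m,cv2.RETR_EXTERNAL,cv2.CHAIN_APPROX_NONE)
    return [(cv2.contourArea(k),cv2.boundingRect(k),k) for k in c if cv2.contourArea(k)>amin]
for n,im in(('top',b),('scene',a)):
  for col,lo,hi in(('blue',(100,90,30),(125,255,255)),('red',(0,190,60),(6,255,255)),('red2',(174,190,60),(180,255,255)),('green',(60,120,30),(80,255,255))):
    for A,r,k in blobs(im,lo,hi):
        (x,y),rad=cv2.minEnclosingCircle(k); print(n,col,A,r,round(x,1),round(y,1),round(rad,1), onz(n,x,y,.05 if col!='red' else 0).round(4), cv2.fitEllipse(k))
t=cv2.resize(b[110:240,255:395],None,fx=4,fy=4,interpolation=cv2.INTER_CUBIC)
s=cv2.resize(a[140:335,215:365],None,fx=2.67,fy=2.67,interpolation=cv2.INTER_CUBIC)[:520]
w=np.zeros((520,t.shape[1]+s.shape[1],3),np.uint8); w[:t.shape[0],:t.shape[1]]=t; w[:s.shape[0],t.shape[1]:]=s
w=w[:,:]; print(w.shape)
w=cv2.resize(w,(800,int(520*800/w.shape[1]))); cv2.imwrite('pics/c0.png',w[:,:,::-1])
E
```

```text
top blue 345.5 (345, 250, 30, 30) 359.5 264.5 15.2 [ 0.3816 -0.3037  0.05  ] ((359.17047119140625, 264.60357666015625), (28.092754364013672, 28.318021774291992), 78.48453521728516)
top blue 155.5 (362, 209, 21, 21) 372.0 218.8 10.7 [ 0.5151 -0.34    0.05  ] ((371.3685607910156, 218.0634765625), (16.970016479492188, 21.22637939453125), 36.81866455078125)
top green 174.0 (294, 265, 21, 18) 304.0 272.0 11.2 [ 0.3556 -0.1432  0.05  ] ((303.3753967285156, 273.0706481933594), (14.966320991516113, 19.74517250061035), 127.93681335449219)
scene blue 2032.0 (247, 295, 46, 55) 269.3 322.1 27.7 [ 0.3755 -0.3129  0.05  ] ((269.19696044921875, 321.72186279296875), (46.06778335571289, 56.5379524230957), 179.56979370117188)
scene blue 1021.0 (320, 291, 33, 39) 334.5 310.5 20.0 [ 0.4958 -0.3594  0.05  ] ((335.3141784667969, 310.02239990234375), (33.1956787109375, 39.437137603759766), 177.33546447753906)
scene blue 71.0 (368, 136, 10, 11) 372.5 141.0 6.7 [1.2742 0.2404 0.05  ] ((372.34228515625, 141.06919860839844), (8.360435485839844, 12.273645401000977), 17.658275604248047)
scene blue 61.0 (349, 132
[... 719 characters left out ...]
 225.4 132.1 7.7 [0.9371 0.8094 0.    ] ((225.03985595703125, 133.0290069580078), (9.708427429199219, 15.026834487915039), 84.85627746582031)
scene green 118.0 (486, 335, 26, 17) 498.5 339.0 13.1 [ 0.6809 -0.5731  0.05  ] ((499.13787841796875, 342.08074951171875), (15.56160831451416, 22.39948081970215), 78.84893035888672)
scene green 113.0 (457, 313, 21, 22) 467.8 323.8 11.0 [ 0.6708 -0.5225  0.05  ] ((467.2040710449219, 323.23590087890625), (17.429174423217773, 20.27186393737793), 131.46902465820312)
scene green 804.5 (204, 270, 29, 35) 219.0 286.6 17.7 [ 0.3484 -0.1719  0.05  ] ((218.6031494140625, 286.3885803222656), (29.258420944213867, 35.4570198059082), 177.5232391357422)
(520, 960, 3)
```

View pics/c0.png

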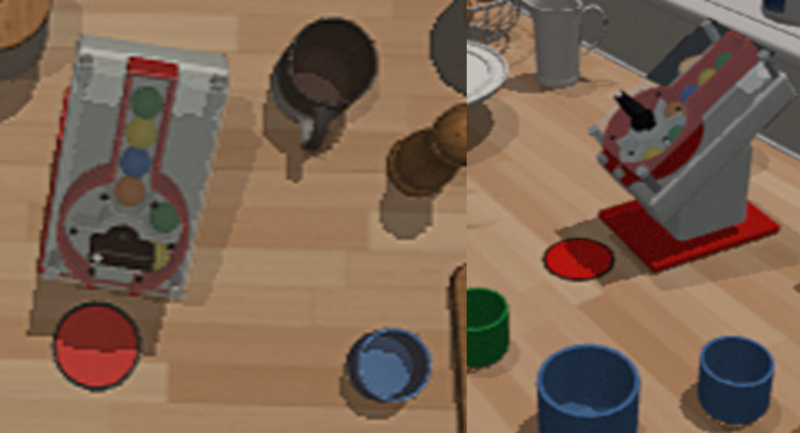

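```bash
python3 - <<'E'
from h import *
a=np.load('pics/s0.npy'); b=np.load('pics/t0.npy')
# mark in top: red incl. shadow, plus dark edge
def mask(im,smin,lo=(0,),): 
    h=cv2.cvtColor(im,cv2.COLOR_RGB2HSV); return cv2.inRange(h,(0,smin,40),(7,255,255))|cv2.inRange(h,(172,smin,40),(180,255,255))
for n,im,box in(('top',b,(265,196,305,232)),('scene',a,(240,240,285,270))):
    m=np.zeros(im.shape[:2],np.uint8); x0,y0,x1,y1=box; m[y0:y1,x0:x1]=mask(im,150)[y0:y1,x0:x1]
    k=max(cv2.findContours(m,0,1)[0],key=cv2.contourArea)
    P=np.array([onz(n,u,v,0)[:2] for u,v in k[:,0]],np.float32); (c,r)=cv2.minEnclosingCircle(P); e=cv2.fitEllipse(P*1000)
    print(n,'mark',c,r,e)
# bowl: rim and foot in both views
h=cv2.cvtColor(b,cv2.COLOR_RGB2HSV); 
for n,im,box in(('top',b,(355,202,390,238)),('scene',a,(315,285,360,335))):
    h=cv2.cvtColor(im,cv2.COLOR_RGB2HSV); m=np.zeros(im.shape[:2],np.uint8); x0,y0,x1,y1=box
    m[y0:y1,x0:x1]=cv2.inRange(h,(98,70,20),(130,255,255))[y0:y1,x0:x1]
    k=max(cv2.findContours(m,0,1)[0],key=cv2.contourArea); print(n,'bowl',cv2.boundingRect(k),cv2.minEnclosingCircle(k))
    (x,y),r=cv2.minEnclosingCircle(k); print(onz(n,x,y,.05).round(4), r)
    if n=='scene':
        # silhouette of cylinder: fit centre
        from scipy.optimize import least_squares
        obs=cv2.convexHull(k)[:,0].astype(float)
        th=np.linspace(0,2*np.pi,60)
        bx,by,bw,bh=cv2.boundingRect(k)
        def f(p):
            q=np.array([proj(n,(p[0]+.033*np.cos(t),p[1]+.033*np.sin(t),z)) for t in th for z in(0.0,.05)])
            return [q[:,0].min()-bx+.5,q[:,0].max()-(bx+bw-.5),q[:,1].min()-by+.5,q[:,1].max()-(by+bh-.5)]
        s=least_squares(f,[.5,-.34]); print('scene fit',s.x,s.fun)
# foot edges in scene
m=mask(a,190); m[:228]=0; m[:,:270]=0; k=max(cv2.findContours(m,0,1)[0],key=cv2.contourArea)
print(cv2.boundingRect(k), cv2.approxPolyDP(k,2,True)[:,0].tolist())
cols=np.arange(278,352); low=np.array([np.where(m[:,c])[0].max() if m[:,c].any() else -1 for c in cols]); print(list(zip(cols.tolist(),low.tolist())))
E
```

```text
top mark (0.5262927412986755, -0.08247187733650208) 0.037591565400362015 ((526.4306030273438, -82.61459350585938), (71.28758239746094, 72.11133575439453), 170.94552612304688)
scene mark (0.5289486646652222, -0.08182011544704437) 0.03887297585606575 ((528.615234375, -82.001220703125), (73.69007110595703, 74.36357116699219), 60.947628021240234)
top bowl (362, 209, 22, 22) ((372.5434875488281, 218.5869598388672), 11.426066398620605)
[ 0.5158 -0.3414  0.05  ] 11.426066398620605
scene bowl (319, 291, 34, 39) ((334.5, 310.5), 19.96256446838379)
[ 0.4958 -0.3594  0.05  ] 19.96256446838379
scene fit [ 0.51918587 -0.33949154] [-0.74148366  0.70531548 -1.70505631  1.36638858]
(275, 230, 80, 32) [[275, 235], [298, 261], [354, 243], [341, 232], [338, 241], [310, 249], [290, 230]]
[(278, 260), (279, 259), (280, 242), (281, 243), (282, 244), (283, 245), (284, 247), (285, 247), (286, 248), (287, 250), (288, 251), (289, 252), (290, 253), (291, 254), (292, 255), (293, 256), (294, 257), (295, 258), (296, 259), (297, 260), (298, 261), (299, 261), (300, 261), (301, 261), (302, 260), (303, 260), (304, 260), (305, 259), (306, 259), (307, 259), (308, 259), (309, 258), (310, 258), (311, 257), (312, 257), (313, 257), (314, 256), (315, 256), (316, 256), (317, 256), (318, 255), (319, 255), (320, 255), (321, 255), (322, 254), (323, 253), (324, 253), (325, 253), (326, 253), (327, 252), (328, 252), (329, 251), (330, 251), (331, 251), (332, 251), (333, 250), (334, 250), (335, 250), (336, 249), (337, 249), (338, 249), (339, 248), (340, 248), (341, 248), (342, 247), (343, 247), (344, 247), (345, 246), (346, 246), (347, 246), (348, 245), (349, 245), (350, 245), (351, 244)]
```

```bash
python3 - <<'E'
from h import *
a=np.load('pics/s0.npy'); b=np.load('pics/t0.npy')
h=cv2.cvtColor(a,cv2.COLOR_RGB2HSV); m=cv2.inRange(h,(0,190,40),(7,255,255)); m[:228]=0
def line(c0,c1):
    P=np.array([onz('scene',c,np.where(m[:,c])[0].max()+.5,0)[:2] for c in range(c0,c1)],np.float32)
    v=cv2.fitLine(P,cv2.DIST_L2,0,.01,.01).ravel(); return v
L=line(302,351); F=line(281,297); print('right edge',L,np.degrees(np.arctan2(L[1],L[0])),'front',F,np.degrees(np.arctan2(F[1],F[0])))
mk=np.array([.5275,-.0822])
# chute balls: top crop px -> image px
sc=960/800/4
balls=[(147,102),(142,132),(136,162),(130,190)]
uv=[(255+x*sc,110+y*sc) for x,y in balls]
for yaw in np.radians([-12,-8,-4,0,4]):
    c,s=np.cos(yaw),np.sin(yaw); Rz=np.array([[c,-s,0],[s,c,0],[0,0,1]]); o=np.r_[mk,0]+Rz@[.101,0,0]
    n=Rz@[-.574,0,.819]; p0=o+Rz@[-.036,0,.176]-.044*n
    ys=[]
    for u,v in uv:
        q,d=ray('top',u,v); X=q+d*((p0-q)@n)/(d@n); ys.append((Rz.T@(X-o)).round(4))
    kn=[proj(nm,o+Rz@np.array([-.036,0,.176])+n*.01).round(1) for nm in('top','scene')]
    print(np.degrees(yaw),[ (y[0],y[1]) for y in ys],'knob px',kn)
gray=cv2.cvtColor(b,cv2.COLOR_RGB2GRAY)
for n,im,(x0,y0,x1,y1) in(('top',b,(278,170,308,202)),('scene',a,(270,170,305,210))):
    mm=(im[y0:y1,x0:x1].max(2)<45).astype(np.uint8); k=max(cv2.findContours(mm,0,1)[0],key=cv2.contourArea); r=cv2.minAreaRect(k); print(n,'black',r[0][0]+x0,r[0][1]+y0,r[1:],cv2.contourArea(k))
# stand: ellipse fit of white plate in top
hh=cv2.cvtColor(b,cv2.COLOR_RGB2HSV); w=cv2.inRange(hh,(0,0,110),(180,45,255)); w[:160]=0; w[256:]=0; w[:,200:]=0; w[:,:90]=0
k=max(cv2.findContours(w,0,1)[0],key=cv2.contourArea); (x,y),r=cv2.minEnclosingCircle(k); e=cv2.fitEllipse(k); print('stand',x,y,r,e,onz('top',e[0][0],e[0][1],.081),proj('scene',onz('top',e[0][0],e[0][1],.081)))
E
```

```text
right edge [ 0.99100274 -0.1338415   0.66276324 -0.1611767 ] -7.691634 front [ 0.16096328  0.9869604   0.5884028  -0.10159874] 80.73718
-12.000000000000002 [(np.float64(0.0811), np.float64(0.0119)), (np.float64(0.0602), np.float64(0.0097)), (np.float64(0.0386), np.float64(0.0083)), (np.float64(0.0179), np.float64(0.0072))] knob px [array([292.3, 188. ]), array([287.5, 186. ])]
-8.0 [(np.float64(0.0815), np.float64(-0.0008)), (np.float64(0.0605), np.float64(-0.0015)), (np.float64(0.0388), np.float64(-0.0015)), (np.float64(0.0181), np.float64(-0.0011))] knob px [array([290.8, 187.7]), array([286.7, 185.3])]
-4.0 [(np.float64(0.081), np.float64(-0.0136)), (np.float64(0.06), np.float64(-0.0128)), (np.float64(0.0384), np.float64(-0.0113)), (np.float64(0.0178), np.float64(-0.0094))] knob px [array([289.2, 187.5]), array([285.8, 184.6])]
0.0 [(np.float64(0.0798), np.float64(-0.0263)), (np.float64(0.0589), np.float64(-0.0241)), (np.float64(0.0374), np.float64(-0.021)), (np.float64(0.0169), np.float64(-0.0178))] knob px [array([287.6, 187.4]), array([284.8, 184. ])]
4.0 [(np.float64(0.0779), np.float64(-0.039)), (np.float64(0.0571), np.float64(-0.0353)), (np.float64(0.0358), np.float64(-0.0307)), (np.float64(0.0156), np.float64(-0.026))] knob px [array([286.1, 187.4]), array([283.6, 183.4])]
top black 291.0 184.0 ((12.0, 18.0), 90.0) 118.0
scene black 291.22279930114746 189.45336723327637 ((19.147096633911133, 10.437326431274414), 59.74356460571289) 122.0
stand 142.51370239257812 207.0890350341797 46.48294448852539 ((142.43617248535156, 206.96258544921875), (89.70686340332031, 92.0269546508789), 47.76866912841797) [0.53077226 0.32826443 0.081     ] [190.37634161 171.90611614]
```

```bash
cat > goal.py <<'E'
# usage: goal.py x y z psi_deg spin_deg [tilt]: grasp point target -> creep shift (cm) and turn (deg)
import sys; from h import *
def pose(p,psi,spin=0,tilt=35):
    c,s=np.cos(np.radians(psi)),np.sin(np.radians(psi)); t=np.radians(tilt)
    z=np.array([np.sin(t)*c,np.sin(t)*s,-np.cos(t)]); y=np.array([-s,c,0]); M=np.c_[np.cross(y,z),y,z]@R.from_euler('z',spin,degrees=True).as_matrix()
    return np.array(p)-.003*M[:,2],M
def rel(p,psi,spin=0,tilt=35):
    s=telemetry.observe(); M0=R.from_rotvec(s['ee_rot']).as_matrix(); t,M=pose(p,psi,spin,tilt)
    return (M0.T@(t-s['position'])*100).round(2), R.from_matrix(M0.T@M).as_rotvec(degrees=True).round(1)
def st():
    s=telemetry.observe(); M=R.from_rotvec(s['ee_rot']).as_matrix(); z=M[:,2]
    print('t %.2f'%s['clock'],'grasp',(s['position']+.003*z).round(4),'z',z.round(3),'F',s['force'].round(1),'w %.3f g %.1f'%(s['width'],s['gripper_force']),'q',s['joints'].round(2))
if __name__=='__main__':
    st(); v=[float(a) for a in sys.argv[1:]]
    if v: print(*rel(v[:3],*v[3:]))
E
for g in ".42 .25 .36 -8 0" ".43 -.0 .36 -8 0" ".43 -.327 .155 -8 0" ; do python3 goal.py $g; done
python3 -c "
from h import *
e=cv2
"
```

```text
t 0.10 grasp [0.2756 0.5605 0.245 ] z [-0.    -0.001 -1.   ] F [-0.1  0.  -0.2] w 1.002 g 0.0 q [-1.22  0.44  0.02  1.57 -0.01  1.13 -0.08]
[-26.5  -21.56 -11.41] [ -5.6 -34.7 -17.6]
t 0.10 grasp [0.2756 0.5605 0.245 ] z [-0.    -0.001 -1.   ] F [-0.1  0.  -0.2] w 1.002 g 0.0 q [-1.22  0.44  0.02  1.57 -0.01  1.13 -0.08]
[-38.42 -43.56 -11.38] [ -5.6 -34.7 -17.6]
t 0.10 grasp [0.2756 0.5605 0.245 ] z [-0.    -0.001 -1.   ] F [-0.1  0.  -0.2] w 1.002 g 0.0 q [-1.22  0.44  0.02  1.57 -0.01  1.13 -0.08]
[-52.85 -72.88   9.17] [ -5.6 -34.7 -17.6]
```

```bash
python3 -m creep '9.18 -10.6 -8.6 -9 -1.5 -8.7 -4.4; 9.18 -15.9 -12.9 -11.4 -2.8 -17.3 -8.8; 9.18 -21 -17.2 -11.4 -4.2 -26 -13; 9.18 -26.5 -21.6 -11.4 -5.6 -34.7 -17.6; 9.18 -26.5 -21.6 -11.4 -5.6 -34.7 -17.6' 20; python3 goal.py .43 -.0 .36 -8 0;python3 goal.py .43 -.327 .155 -8 0
```

```text
clock: 0.72
position: [0.3953, 0.2959, 0.3522]
ee_rot: [0.167, 2.524, -0.056]
force: [0.8, 0.6, -0.7]
width: 0.998
gripper_force: 0.0
t 0.72 grasp [0.3971 0.2957 0.3498] z [ 0.57  -0.078 -0.818] F [ 0.8  0.6 -0.7] w 0.998 g 0.0 q [-1.31 -0.02  0.14  2.06  0.7   1.04 -0.07]
[ -6.43 -28.87   3.35] [0.1 0.1 0.4]
t 0.72 grasp [0.3971 0.2957 0.3498] z [ 0.57  -0.078 -0.818] F [ 0.8  0.6 -0.7] w 0.998 g 0.0 q [-1.31 -0.02  0.14  2.06  0.7   1.04 -0.07]
[  1.85 -61.23  22.69] [0.1 0.1 0.4]
```

```bash
python3 -m creep '9.18 0 -6 0 0 0 0; 9.18 0 -12 0 0 0 0; 9.18 0 -18 0 0 0 0; 9.18 0 -24 0 0 0 0; 9.18 0 -30 0 0 0 0'; python3 -m creep '9.18 0 -6 0 0 0 0; 9.18 0 -12 0 0 0 0; 9.18 0 -18 0 0 0 0; 9.18 0 -24 0 0 0 0; 9.18 0 -27 0 0 0 0';python3 -m creep '9.18 0 0 0 0 0 0; 9.18 0 0 0 0 0 0; 9.18 0 0 0 0 0 0'; python3 goal.py .43 -.327 .155 -8 0
```

```text
clock: 1.35
position: [0.3584, 0.0567, 0.3495]
ee_rot: [0.173, 2.55, -0.049]
force: [-0.3, -0.1, 0.1]
width: 1.004
gripper_force: 0.0
clock: 1.98
position: [0.3412, -0.0294, 0.3328]
ee_rot: [0.159, 2.603, -0.024]
force: [-0.8, 1.0, 0.6]
width: 0.998
gripper_force: 0.0
clock: 2.35
position: [0.3417, -0.0272, 0.333]
ee_rot: [0.155, 2.604, -0.023]
force: [-0.4, -0.5, -1.6]
width: 0.997
gripper_force: 0.0
t 2.35 grasp [ 0.3432 -0.0273  0.3304] z [ 0.506 -0.046 -0.861] F [-0.4 -0.5 -1.6] w 0.997 g 0.0 q [ 0.12 -0.43 -0.21  2.35  0.01  0.69  1.36]
[ -1.65 -29.01  20.89] [ 1.4 -4.5  0.7]
```

```bash
python3 goal.py .46 -.04 .36 -8 0; python3 goal.py .46 -.26 .34 -8 0
```

```text
t 2.35 grasp [ 0.3432 -0.0273  0.3304] z [ 0.506 -0.046 -0.861] F [-0.4 -0.5 -1.6] w 0.997 g 0.0 q [ 0.12 -0.43 -0.21  2.35  0.01  0.69  1.36]
[-11.6    0.13   3.43] [ 1.4 -4.5  0.7]
t 2.35 grasp [ 0.3432 -0.0273  0.3304] z [ 0.506 -0.046 -0.861] F [-0.4 -0.5 -1.6] w 0.997 g 0.0 q [ 0.12 -0.43 -0.21  2.35  0.01  0.69  1.36]
[-12.91 -21.75   6.17] [ 1.4 -4.5  0.7]
```

```bash
python3 -m creep '9.18 -6 0 2 0 -2 0; 9.18 -11 -2 4 1 -4.5 0.7; 9.18 -12 -7 5 1.4 -4.5 .7; 9.18 -12.5 -12 6 1.4 -4.5 .7; 9.18 -13 -17 6 1.4 -4.5 .7'; python3 -m creep '9.18 0 0 0 0 0 0; 9.18 0 0 0 0 0 0;9.18 0 0 0 0 0 0'; python3 goal.py .43 -.327 .155 -8 0
```

```text
clock: 2.98
position: [0.4639, -0.2136, 0.3442]
ee_rot: [0.173, 2.526, -0.055]
force: [0.0, -0.5, 1.0]
width: 1.0
gripper_force: 0.0
clock: 3.35
position: [0.4634, -0.2122, 0.3449]
ee_rot: [0.175, 2.525, -0.055]
force: [0.2, -0.5, -0.0]
width: 0.997
gripper_force: 0.0
t 3.35 grasp [ 0.4651 -0.2124  0.3424] z [ 0.569 -0.079 -0.819] F [ 0.2 -0.5 -0. ] w 0.997 g 0.0 q [ 0.08 -0.15  0.32  2.18 -0.22  0.52  2.  ]
[ 12.32 -11.83  14.26] [0.  0.  0.1]
```

```bash
python3 -m creep '9.18 4 -4 5 0 0 0; 9.18 8 -8 10 0 0 0; 9.18 12.3 -11.8 14.3 0 0 0;9.18 12.3 -11.8 14.3 0 0 0;9.18 12.3 -11.8 14.3 0 0 0'; python3 goal.py .517 -.34 .031 -8 0; python3 - <<'E'
from h import *
save('scene','s1',(200,150,400,384),2.5)
E
```

```text
clock: 3.98
position: [0.4448, -0.2792, 0.2263]
ee_rot: [0.151, 2.577, -0.101]
force: [-0.1, 0.1, -0.5]
width: 1.001
gripper_force: 0.0
t 3.98 grasp [ 0.4463 -0.2795  0.2237] z [ 0.524 -0.103 -0.845] F [-0.1  0.1 -0.5] w 1.001 g 0.0 q [ 0.73  0.11 -0.14  2.26 -0.67  0.31  2.64]
[ 3.81 -4.3  20.62] [-1.6 -2.8  1.8]
```

View pics/s1.png

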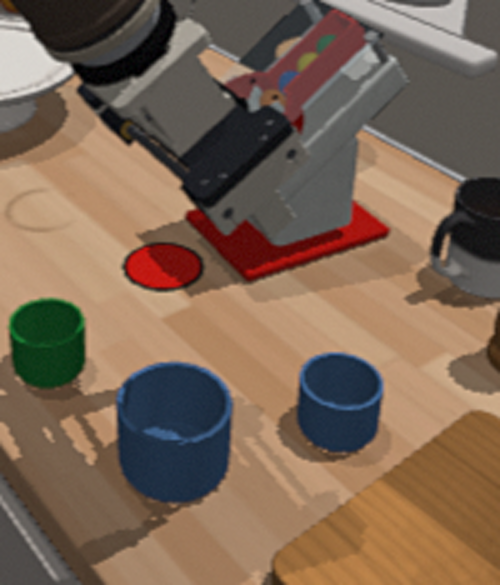

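```bash
python3 goal.py .445 -.293 .154 -33 0; python3 goal.py .445 -.293 .25 -33 0
```

```text
t 4.03 grasp [ 0.4439 -0.2816  0.2214] z [ 0.522 -0.104 -0.847] F [ 0.4  0.3 -2.3] w 1.002 g 0.0 q [ 0.74  0.11 -0.15  2.26 -0.67  0.31  2.65]
[ 3.38 -0.78  5.89] [12.1 -2.4 22.4]
t 4.03 grasp [ 0.4439 -0.2816  0.2214] z [ 0.522 -0.104 -0.847] F [ 0.4  0.3 -2.3] w 1.002 g 0.0 q [ 0.74  0.11 -0.15  2.26 -0.67  0.31  2.65]
[-1.71 -1.16 -2.24] [12.1 -2.4 22.4]
```

```bash
python3 -m creep '9.18 0 0 0 5 0 9; 9.18 0 0 0 9 -1 16; 9.18 1 0 0 12 -2.4 22.4; 9.18 2 0 3 12.1 -2.4 22.4; 9.18 3.4 -.8 5.9 12.1 -2.4 22.4'; python3 -m creep '9.18 0 0 0 0 0 0;9.18 0 0 0 0 0 0;9.18 0 0 0 0 0 0' | tail -1;  python3 goal.py .517 -.34 .031 -33 0
```

```text
clock: 4.65
position: [0.4203, -0.2922, 0.2005]
ee_rot: [0.575, 2.568, -0.258]
force: [-0.4, 0.1, -0.2]
width: 0.999
gripper_force: 0.0
gripper_force: 0.0
t 5.03 grasp [ 0.4209 -0.2946  0.1979] z [ 0.423 -0.282 -0.861] F [-0.7  0.6  0.8] w 1.000 g 0.0 q [0.44 0.1  0.03 2.34 0.34 0.18 1.27]
[-0.76  1.46 19.72] [-0.  -4.4  7.8]
```

```bash
python3 goal.py .482 -.318 .095 -33 0; python3 -m creep '9.18 0 .5 3 0 -2 4; 9.18 -.3 1 6 0 -4 8; 9.18 -.5 1.4 9 0 -4.4 8; 9.18 -.6 1.4 11.5 0 -4.4 8; 9.18 -.6 1.4 11.5 0 -4.4 8'|tail -1; python3 -m creep '9.18 0 0 0 0 0 0;9.18 0 0 0 0 0 0' | tail -1;  python3 goal.py .517 -.34 .031 -33 0
```

```text
t 5.03 grasp [ 0.4209 -0.2946  0.1979] z [ 0.423 -0.282 -0.861] F [-0.7  0.6  0.8] w 1.000 g 0.0 q [0.44 0.1  0.03 2.34 0.34 0.18 1.27]
[-0.45  1.39 12.1 ] [-0.  -4.4  7.8]
gripper_force: 0.0
gripper_force: 0.0
t 5.90 grasp [ 0.4257 -0.3258  0.1401] z [ 0.385 -0.356 -0.851] F [-0.4 -0.1  0.4] w 1.002 g 0.0 q [ 0.68  0.27 -0.26  2.36  1.63  0.23 -0.1 ]
[-1.81  4.87 13.31] [-5.  -3.9  3.4]
```

```bash
cat > kin.py <<'E'
from h import *
import itertools
from scipy.optimize import least_squares
D=[([-1.21656638,.43514804,.02498717,1.57397061,-.01157222,1.13401865,-.07508204],[.27556647,.56050753,.2480406],[-.711405593,-3.05981866,.002185]),
([-1.31,-.02,.14,2.06,.7,1.04,-.07],[.3953,.2959,.3522],[.167,2.524,-.056]),
([.12,-.43,-.21,2.35,.01,.69,1.36],[.3417,-.0272,.333],[.155,2.604,-.023]),
([.08,-.15,.32,2.18,-.22,.52,2.],[.4634,-.2122,.3449],[.175,2.525,-.055]),
([.73,.11,-.14,2.26,-.67,.31,2.64],[.4448,-.2792,.2263],[.151,2.577,-.101])]
def fk(q,p,s):
    h0,e1,L1,e2,L2,e3,e4,L3=p[:8]; e=lambda a,v:R.from_rotvec(np.array(a)*v).as_matrix()
    M=e([0,0,1],s[0]*q[0]); x=np.array([0,0,h0])+M@[e1,0,0]
    M=M@e([0,1,0],q[1])@e([0,0,1],s[1]*q[2]); x=x+M@[e2,0,L1]
    M=M@e([0,1,0],q[3])@e([0,0,1],s[2]*q[4]); x=x+M@[e3,0,L2]
    M=M@e([0,1,0],q[5])@e([0,0,1],s[3]*q[6]+p[8]); x=x+M@[0,0,L3]+e4*(M@e([0,0,-1],s[3]*q[6]+p[8]))[:,0]
    return x,M
def fit(D):
    best=None
    for s in itertools.product([-1,1],repeat=4):
      for y0 in (0,np.pi/2,np.pi,-np.pi/2):
        def f(p):
            r=[]
            for q,x,w in D:
                a,M=fk(q,p,s); r+=list((a-x)*5)+list((R.from_matrix(M).inv()*R.from_rotvec(w)).as_rotvec())
            return r+list(.01*(p[[1,3,5,6]]))
        o=least_squares(f,[.3,0,.4,0,.4,0,0,.25,y0],max_nfev=60)
        if best is None or o.cost<best[0]: best=(o.cost,s,o.x)
    return best
if __name__=='__main__':
    t=telemetry.observe(); D.append((t['joints'],t['position'],t['ee_rot']))
    b=fit(D); print(b)
    for q,x,w in D:
        a,M=fk(q,b[2],b[1]); print((a-x).round(4),(R.from_matrix(M).inv()*R.from_rotvec(w)).magnitude().round(4))
    np.save('kin.npy',np.r_[b[1],b[2]])
E
time python3 kin.py
```

```text
(np.float64(0.19429912521383266), (-1, -1, -1, -1), array([ 0.30664162, -0.0098222 ,  0.58193287, -0.03399504,  0.45380184,
        0.02613343, -0.02223232,  0.38449182,  1.5727063 ]))Traceback (most recent call last):
  File "kin.py", line 32, in <module>
    a,M=fk(q,b[2],b[1]); print((a-x).round(4),(R.from_matrix(M).inv()*R.from_rotvec(w)).magnitude().round(4))
                                              ^^^^^^^^^^^^^^^^^^^^^^^^^^^^^^^^^^^^^^^^^^^^^^^^^^^^^^^^^^^
AttributeError: 'float' object has no attribute 'round'

real	0m8.635s
user	0m9.130s
sys	0m0.152s
```

```bash
sed -i "s/magnitude().round(4)/magnitude()/" kin.py; python3 kin.py
```

```text
(np.float64(0.19429912521383266), (-1, -1, -1, -1), array([ 0.30664162, -0.0098222 ,  0.58193287, -0.03399504,  0.45380184,
        0.02613343, -0.02223232,  0.38449182,  1.5727063 ]))
[-0.0483  0.0229 -0.0001] 0.00190997208600895
[-0.0244  0.0034 -0.0034] 0.006026765475667327
[ 0.0059  0.0524 -0.0144] 0.007120136963824331
[0.0131 0.0541 0.0032] 0.004294375060137958
[0.0376 0.0501 0.0048] 0.005911436473126739
[0.0237 0.037  0.0098] 0.00190997222179641
```

```bash
cat > lin.py <<'E'
from kin import *
e=lambda a,v:R.from_rotvec(np.array(a)*v).as_matrix()
Z=[0,0,1];Y=[0,1,0]
def frames(q):
    A=e(Z,-q[0]); B=A@e(Y,q[1])@e(Z,-q[2]); C=B@e(Y,q[3])@e(Z,-q[4]); W=C@e(Y,q[5]); return A,B,C,W,W@e(Z,-q[6]+np.pi/2)
def row(q):
    A,B,C,W,T=frames(q); return np.c_[A,B,C,W]
def solve(D,lam=1e-3):
    G=np.vstack([row(q) for q,_,_ in D]); x=np.hstack([x for _,x,_ in D])
    G2=np.vstack([G,lam*np.eye(12)]); p=np.linalg.lstsq(G2,np.r_[x,np.zeros(12)],rcond=None)[0]
    return p,(G@p-x).reshape(-1,3)
if __name__=='__main__':
    t=telemetry.observe(); D.append((t['joints'],t['position'],t['ee_rot']))
    p,r=solve(D); print(p.round(3)); print(r.round(4)); np.save('lin.npy',p)
E
python3 lin.py
```

```text
[-0.003 -0.038  0.275  0.    -0.015  0.559  0.    -0.     0.429  0.001
 -0.     0.351]
[[-0.0003 -0.001   0.0004]
 [ 0.0008  0.0012  0.    ]
 [-0.0001  0.0019 -0.0014]
 [-0.001  -0.0003  0.0014]
 [ 0.0001 -0.0009 -0.001 ]
 [-0.0001 -0.0005  0.0005]]
```

```bash
python3 goal.py .482 -.318 .095 -33 0; python3 -m creep '9.18 -.5 1.2 1.5 -2 -1 1; 9.18 -1 2.5 3 -4 -3 2; 9.18 -1.5 4 4.5 -5 -3.9 3.4; 9.18 -1.6 4.8 5.7 -5 -3.9 3.4; 9.18 -1.6 4.8 5.7 -5 -3.9 3.4'|tail -1; python3 -m creep '9.18 0 0 0 0 0 0;9.18 0 0 0 0 0 0' | tail -1;  python3 goal.py .517 -.34 .031 -33 0
```

```text
t 5.90 grasp [ 0.4257 -0.3258  0.1401] z [ 0.385 -0.356 -0.851] F [-0.4 -0.1  0.4] w 1.002 g 0.0 q [ 0.68  0.27 -0.26  2.36  1.63  0.23 -0.1 ]
[-1.56  4.14  5.73] [-5.  -3.9  3.4]
gripper_force: 0.0
gripper_force: 0.0
t 6.78 grasp [ 0.486  -0.3126  0.0951] z [ 0.482 -0.314 -0.818] F [-0.  -0.2  0.8] w 1.000 g 0.0 q [ 0.87  0.47 -0.56  2.34  2.19  0.39 -0.69]
[ 0.34 -0.6   7.6 ] [-0.   0.1  0.1]
```

```bash
python3 -m creep '9.18 .3 -.6 1.5 0 0 0; 9.18 .3 -.6 3.5 0 0 0; 9.18 .3 -.6 5.5 0 0 0; 9.18 .3 -.6 7.1 0 0 0; 9.18 .3 -.6 7.6 0 0 0'|tail -1; python3 -m creep '9.18 0 0 0 0 0 0;9.18 0 0 0 0 0 0' | tail -1;  python3 goal.py .517 -.34 .031 -33 0; python3 - <<'E'
from h import *
save('scene','s2',(260,240,400,350),4)
E
```

```text
gripper_force: 0.0
gripper_force: 0.0
t 7.65 grasp [ 0.5174 -0.3398  0.0312] z [ 0.482 -0.313 -0.818] F [-0.7  0.7  0.3] w 1.002 g 0.0 q [ 0.9   0.67 -0.58  2.27  2.32  0.51 -0.73]
[ 0.03 -0.03  0.01] [0.  0.1 0. ]
```

View pics/s2.png

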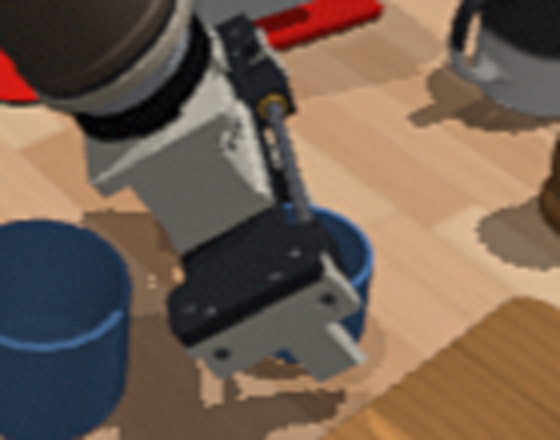

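```bash
python3 -m creep '5 0 0 0 0 0 0;5 0 0 0 0 0 0;5 0 0 0 0 0 0;5 0 0 0 0 0 0;5 0 0 0 0 0 0' 20; python3 -m creep '5 0 0 0 0 0 0;5 0 0 0 0 0 0;5 -1.15 0 -1.64 0 0 0;5 -2.9 0 -4.1 0 0 0;5 -4.6 0 -6.55 0 0 0' ;  python3 goal.py .44 -.15 .13 -8.2 0; python3 goal.py .5275 -.0822 .032 -8.2 0
```

```text
clock: 8.32
position: [0.516, -0.3393, 0.0332]
ee_rot: [0.723, 2.44, -0.229]
force: [-3.3, -0.5, 4.7]
width: 0.711
gripper_force: 20.0
clock: 8.95
position: [0.5158, -0.3381, 0.1131]
ee_rot: [0.723, 2.442, -0.225]
force: [-0.5, -0.3, -2.0]
width: 0.711
gripper_force: 20.0
t 8.95 grasp [ 0.5173 -0.339   0.1106] z [ 0.482 -0.31  -0.82 ] F [-0.5 -0.3 -2. ] w 0.711 g 20.0 q [ 0.79  0.45 -0.43  2.24  2.07  0.28 -0.55]
[ 12.63  11.59 -11.16] [-14.1  -0.  -20.3]
t 8.95 grasp [ 0.5173 -0.339   0.1106] z [ 0.482 -0.31  -0.82 ] F [-0.5 -0.3 -2. ] w 0.711 g 20.0 q [ 0.79  0.45 -0.43  2.24  2.07  0.28 -0.55]
[15.25 22.02 -1.02] [-14.1  -0.  -20.3]
```

```bash
python3 goal.py .471 -.074 .122 -8.2 0
```

```text
t 8.95 grasp [ 0.5173 -0.339   0.1106] z [ 0.482 -0.31  -0.82 ] F [-0.5 -0.3 -2. ] w 0.711 g 20.0 q [ 0.79  0.45 -0.43  2.24  2.07  0.28 -0.55]
[ 14.35  19.66 -11.37] [-14.1  -0.  -20.3]
```

```bash
python3 goal.py .509 -.211 .055 -8.2 0;python3 goal.py .509 -.211 .11 -8.2 0; 
```

```text
t 8.95 grasp [ 0.5173 -0.339   0.1106] z [ 0.482 -0.31  -0.82 ] F [-0.5 -0.3 -2. ] w 0.711 g 20.0 q [ 0.79  0.45 -0.43  2.24  2.07  0.28 -0.55]
[ 9.46 10.21  0.2 ] [-14.1  -0.  -20.3]
t 8.95 grasp [ 0.5173 -0.339   0.1106] z [ 0.482 -0.31  -0.82 ] F [-0.5 -0.3 -2. ] w 0.711 g 20.0 q [ 0.79  0.45 -0.43  2.24  2.07  0.28 -0.55]
[ 6.31 10.22 -4.31] [-14.1  -0.  -20.3]
```

```bash
python3 -m creep '5 2.4 2.5 0 -3.5 0 -5; 5 4.8 5 0 -7 0 -10; 5 7 7.5 0 -10.6 0 -15.2; 5 9.4 10.2 0.2 -14.1 0 -20.3; 5 9.4 10.2 .2 -14.1 0 -20.3'|tail -1; python3 -m creep '5 0 0 0 0 0 0;5 0 0 0 0 0 0' ;  python3 goal.py .5275 -.0822 .045 -8.2 0
```

```text
gripper_force: 20.0
clock: 9.82
position: [0.5084, -0.2129, 0.0579]
ee_rot: [0.183, 2.524, -0.061]
force: [-0.9, 0.2, -1.9]
width: 0.708
gripper_force: 20.0
t 9.82 grasp [ 0.5101 -0.2132  0.0555] z [ 0.568 -0.086 -0.818] F [-0.9  0.2 -1.9] w 0.708 g 20.0 q [ 0.96  0.61 -0.74  2.39  2.53  0.41 -0.63]
[ 0.73 13.21  0.72] [-0.2  0.1 -0. ]
```

```bash
python3 -m creep '5 .4 3 .4 0 0 0; 5 .7 6 .7 0 0 0; 5 .7 9 .7 0 0 0; 5 .7 12 .7 0 0 0; 5 .7 13.2 .7 -.2 .1 0'|tail -1; python3 -m creep '5 0 0 0 0 0 0;5 0 0 0 0 0 0'|sed -n '4,5p' ;  python3 goal.py .5275 -.0822 .031 -8.2 0; python3 - <<'E'
from h import *
save('scene','s3',(200,170,360,290),4)
E
```

```text
gripper_force: 20.0
force: [-0.2, 0.8, -1.7]
width: 0.708
t 10.70 grasp [ 0.5269 -0.083   0.045 ] z [ 0.567 -0.082 -0.82 ] F [-0.2  0.8 -1.7] w 0.708 g 20.0 q [ 0.62  0.64 -0.8   2.45  2.3   0.66 -0.74]
[0.76 0.09 1.18] [-0.  -0.1 -0. ]
```

View pics/s3.png

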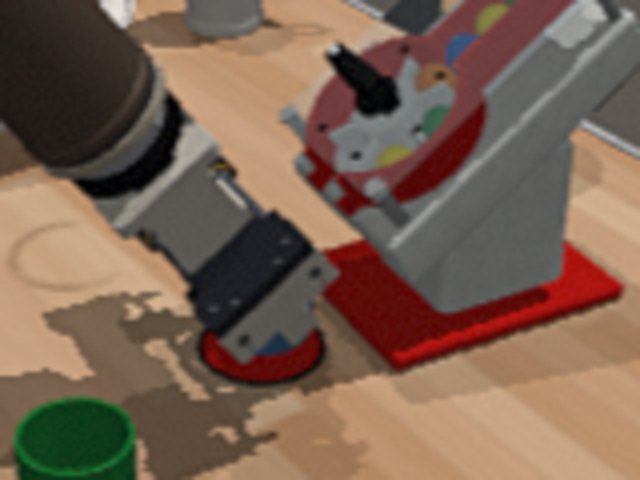

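```bash
python3 -m creep '5 .2 0 .3 0 0 0; 5 .4 0 .6 0 0 0; 5 .6 .1 .9 0 0 0; 5 .76 .1 1.18 0 0 0; 5 .76 .1 1.18 0 0 0'|sed -n '4,5p'; python3 goal.py .5275 -.0822 .031 -8.2 0; cat > ik.py <<'E'
from lin import *
from goal import pose
p=np.load('lin.npy'); lo=np.array([-2.62,-.44,-1.27,.08,-1.32,.12,-2.74]); hi=np.array([2.62,2.09,1.32,2.57,4.46,2,2.74])
def ik(pt,psi,spin,q0,tilt=35,reg=.003):
    t,M=pose(pt,psi,spin,tilt)
    def f(q):
        T=frames(q)[4]; return np.r_[(row(q)@p-t)*5,R.from_matrix(T.T@M).as_rotvec(),reg*(q-q0)]
    o=least_squares(f,np.clip(q0,lo+.01,hi-.01),bounds=(lo,hi)); r=f(o.x); return o.x,np.abs(r[:6]).max()
E
python3 - <<'E'
from ik import *
q0=telemetry.observe()['joints']; k=(.5919,-.0915,.176)
for spin in(-90,-30,0,30,90):
    q=q0
    for a in np.linspace(0,1,5):
        q,e=ik(k,-8.2,spin*a,q)
    print(spin,q.round(2),round(e,4))
E
```

```text
force: [-0.2, 0.7, -1.9]
width: 0.708
t 11.38 grasp [ 0.5276 -0.0804  0.0307] z [ 0.567 -0.08  -0.82 ] F [-0.2  0.7 -1.9] w 0.708 g 20.0 q [ 0.61  0.69 -0.8   2.46  2.32  0.71 -0.76]
[-0.03 -0.17 -0.01] [ 0.1 -0.1  0. ]
-90 [ 0.81  0.43 -0.97  2.2   1.51  0.43  1.64] 0.0
-30 [ 0.82  0.44 -0.98  2.2   1.51  0.44  0.59] 0.0
0 [ 0.83  0.44 -0.99  2.2   1.51  0.45  0.07] 0.0
30 [ 0.83  0.44 -1.    2.2   1.51  0.46 -0.45] 0.0
90 [ 0.85  0.45 -1.03  2.2   1.52  0.47 -1.5 ] 0.0
```

```bash
python3 -m creep '5 .05 -.17 .06 0 0 0; 5 .11 -.17 .15 0 0 0;5 .11 -.17 .15 0 0 0'|sed -n '2,5p'; python3 goal.py .5275 -.0822 .031 -8.2 0
```

```text
position: [0.5263, -0.081, 0.0328]
ee_rot: [0.176, 2.524, -0.055]
force: [-7.7, 1.7, 17.0]
width: 0.707
t 11.75 grasp [ 0.528  -0.0812  0.0304] z [ 0.569 -0.079 -0.818] F [-7.7  1.7 17. ] w 0.707 g 19.9 q [ 0.62  0.69 -0.8   2.46  2.33  0.71 -0.76]
[-0.01 -0.1  -0.07] [0.2 0.1 0.1]
```

```bash
python3 -m creep '6.8 0 0 0 0 0 0;7.5 0 0 0 0 0 0;9.18 0 0 0 0 0 0;9.18 0 0 0 0 0 0;9.18 0 0 0 0 0 0'|sed -n '4,5p'; python3 -m creep '9.18 -.6 0 -.9 0 0 0;9.18 -1.8 0 -2.6 0 0 0;9.18 -4 0 -5.8 0 0 0;9.18 -6.5 0 -9.3 0 0 0;9.18 -9 0 -12.8 0 0 0'|sed -n '4,5p'; python3 -m creep '9 0 0 0 0 0 0;5 0 0 0 0 0 0'|sed -n '4,5p'; python3 goal.py .5575 -.0866 .225 -8.2 -90; python3 - <<'E'
from h import *
b=save('top','t4',(255,110,395,240),4); a=save('scene','s4')
for n,im,(x0,y0,x1,y1) in(('scene',np.load('pics/s4.npy'),(235,225,300,275)),('top',np.load('pics/t4.npy'),(262,190,310,235))):
    h=cv2.cvtColor(im,cv2.COLOR_RGB2HSV); m=np.zeros(im.shape[:2],np.uint8); m[y0:y1,x0:x1]=cv2.inRange(h,(98,70,20),(130,255,255))[y0:y1,x0:x1]
    k=max(cv2.findContours(m,0,1)[0],key=cv2.contourArea); bb=cv2.boundingRect(k); print(n,bb)
    th=np.linspace(0,2*np.pi,60); q=np.array([proj(n,(.5275+.033*np.cos(t),-.0822+.033*np.sin(t),z)) for t in th for z in(0,.05)]); print('expected',q.min(0).round(1),(q.max(0)-q.min(0)).round(1))
E
```

```text
force: [-0.2, 0.0, 0.3]
width: 0.995
force: [-0.9, -0.9, -2.1]
width: 1.002
force: [-0.8, 0.9, 0.1]
width: 0.916
t 13.25 grasp [ 0.5227 -0.086   0.1612] z [ 0.55  -0.093 -0.83 ] F [-0.8  0.9  0.1] w 0.916 g 0.0 q [ 0.47  0.24 -0.54  2.37  1.7   0.23 -0.21]
[-6.42  0.34 -3.38] [  0.3  -1.5 -89.6]
scene (252, 233, 26, 30)
expected [251.  232.1] [26.9 31.9]
top (274, 203, 19, 11)
expected [272.5 201.1] [22.9 22.7]
```

View pics/s4.png

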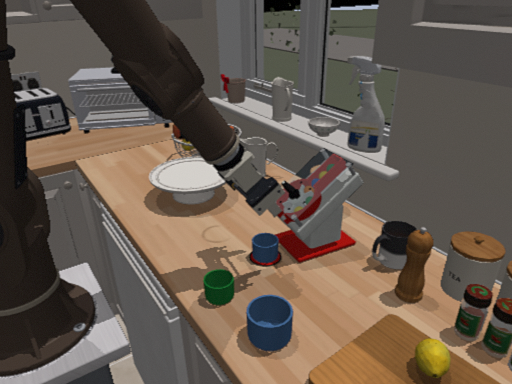

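```bash
python3 goal.py .541 -.084 .255 -8.2 0;  python3 -m creep '5 -3 0 -2 0 0 0;5 -6 0 -4 0 -1.5 0;5 -8.8 0.3 -6.7 0 -1.5 0;5 -8.8 .3 -6.7 0 -1.5 0'|tail -1; python3 goal.py .541 -.084 .255 -8.2 -90
```

```text
t 13.35 grasp [ 0.5223 -0.0862  0.1601] z [ 0.548 -0.092 -0.831] F [-0.1 -0.7 -0.2] w 0.834 g 0.0 q [ 0.47  0.24 -0.54  2.37  1.69  0.23 -0.21]
[-6.78  0.34 -6.88] [-0.8 -1.2  0.4]
gripper_force: 0.0
t 13.85 grasp [ 0.5585 -0.0871  0.2649] z [ 0.568 -0.095 -0.817] F [-1.  -1.1 -0.4] w 0.547 g 0.0 q [ 0.7   0.13 -0.75  2.17  0.62  0.33  0.88]
[ 2.02  0.07 -0.21] [ -0.7  -0.5 -89.6]
```

```bash
python3 -m creep '4.5 .5 0 0 0 0 -10;4.5 1 0 0 0 0 -20;4.5 1.5 0 0 0 0 -30;4.5 2 0 0 0 0 -40;4.5 2 0 -.2 0 0 -50'|tail -1; python3 goal.py .558 -.0866 .225 -8.2 -90
```

```text
gripper_force: 0.0
t 14.47 grasp [ 0.5406 -0.085   0.254 ] z [ 0.568 -0.096 -0.817] F [-0.7  0.2 -0.9] w 0.489 g 0.0 q [ 0.85  0.13 -0.9   2.21  0.74  0.31  1.64]
[0.06 0.27 3.37] [ -0.4  -0.7 -39.3]
```

```bash
python3 -m creep '4.5 0 0 0 0 0 -10;4.5 0 0 0 0 0 -20;4.5 0 0 0 0 0 -30;4.5 0 0 0 0 0 -40;4.5 0 0 0 0 0 -40'|tail -1; python3 goal.py .558 -.0866 .225 -8.2 -90
```

```text
gripper_force: 0.0
t 15.10 grasp [ 0.5412 -0.0851  0.2548] z [ 0.569 -0.095 -0.817] F [ 1.   0.2 -0.4] w 0.490 g 0.0 q [ 0.97  0.16 -1.04  2.21  0.83  0.34  2.26]
[-0.14  0.34  3.4 ] [-0.2 -0.8  0.2]
```

```bash
python3 goal.py .5919 -.0915 .176 -8.2 -90; python3 -m creep '4.5 -.14 .34 2 -.2 -.8 0;4.5 -.14 .34 3.4 -.2 -.8 0;4.5 -.14 .34 5 -.2 -.8 0;4.5 -.14 .34 5 -.2 -.8 0' | tail -1;  python3 goal.py .5919 -.0915 .176 -8.2 -90; python3 - <<'E'
from h import *
a=save('scene','s5',(240,140,340,215),4);b=save('top','t5',(255,130,355,205),4)
cv2.imwrite('pics/c5.png',np.hstack([cv2.resize(np.load('pics/%s.npy'%n)[s],(400,300),interpolation=cv2.INTER_CUBIC) for n,s in(('s5',np.s_[140:215,240:340]),('t5',np.s_[130:205,255:355]))])[:,:,::-1])
E
```

```text
t 15.10 grasp [ 0.5412 -0.0851  0.2548] z [ 0.569 -0.095 -0.817] F [ 1.   0.2 -0.4] w 0.490 g 0.0 q [ 0.97  0.16 -1.04  2.21  0.83  0.34  2.26]
[-0.22  0.37  9.38] [-0.2 -0.8  0.2]
gripper_force: 0.0
t 15.60 grasp [ 0.5673 -0.0874  0.2116] z [ 0.568 -0.081 -0.819] F [-0.1  0.3  0.5] w 0.488 g 0.0 q [ 0.74  0.26 -0.83  2.22  1.17  0.31  1.93]
[0.06 0.   4.34] [-0.   0.1  0.2]
```

View pics/c5.png

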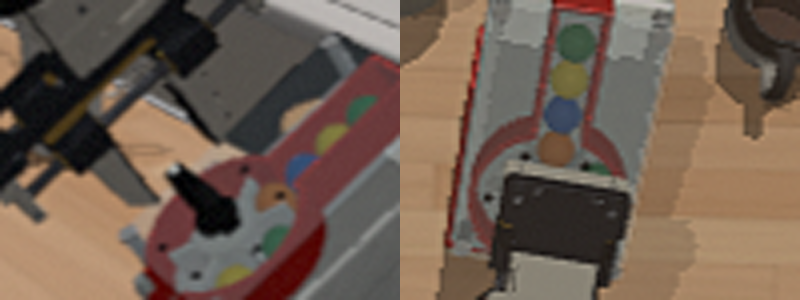

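```bash
python3 -m creep '4.5 0 0 1.2 0 0 .2;4.5 0 0 2.4 0 0 .2;4.5 0 0 3.6 0 0 .2;4.5 0 0 4.3 0 0 .2;4.5 0 0 4.3 0 0 .2' | sed -n '4,5p';  python3 goal.py .5919 -.0915 .176 -8.2 -90; python3 -m creep '2 0 0 0 0 0 0; 2 0 0 0 0 0 0;2 0 0 0 0 0 0;1.2 0 0 0 0 0 0;1 0 0 0 0 0 0' 8; python3 -m creep '1 0 0 0 0 0 0; 1 0 0 0 0 0 0' 8; python3 goal.py .5919 -.0915 .176 -8.2 -90
```

```text
force: [-0.5, -0.0, -0.7]
width: 0.49
t 16.32 grasp [ 0.592  -0.0914  0.1781] z [ 0.57  -0.082 -0.818] F [-0.5 -0.  -0.7] w 0.490 g 0.0 q [ 0.63  0.35 -0.73  2.21  1.46  0.31  1.65]
[0.02 0.13 0.17] [-0.1  0.   0.1]
clock: 16.95
position: [0.5887, -0.0908, 0.1792]
ee_rot: [-1.752, 2.016, -0.637]
force: [-8.6, -0.2, 1.3]
width: 0.153
gripper_force: 8.0
clock: 17.2
position: [0.5886, -0.0908, 0.1792]
ee_rot: [-1.752, 2.016, -0.637]
force: [-7.8, 1.7, 2.3]
width: 0.149
gripper_force: 8.0
t 17.20 grasp [ 0.5903 -0.0911  0.1767] z [ 0.568 -0.082 -0.819] F [-7.8  1.7  2.3] w 0.149 g 8.0 q [ 0.63  0.35 -0.73  2.21  1.46  0.31  1.65]
[ 0.02 -0.09  0.15] [ 0.  -0.   0.2]
```

```bash
python3 -m creep '1 0 .1 0 0 0 0; 1 0 .2 0 0 0 0;1 0 .2 0 0 0 0' 30|sed -n '2,6p'; python3 -m creep '1 0 0 0 0 0 9; 1 0 0 0 0 0 18;1 0 0 0 0 0 27;1 0 0 0 0 0 36;1 0 0 0 0 0 45' |sed -n '2,6p'; python3 goal.py .5903 -.0911 .1767 -8.2 -30
```

```text
position: [0.5885, -0.0908, 0.1791]
ee_rot: [-1.75, 2.015, -0.639]
force: [-4.8, 0.2, 2.1]
width: 0.152
gripper_force: 30.0
position: [0.588, -0.0904, 0.1787]
ee_rot: [-0.809, 2.439, -0.362]
force: [-7.7, 1.2, 2.8]
width: 0.149
gripper_force: 30.0
t 18.20 grasp [ 0.5897 -0.0906  0.1762] z [ 0.569 -0.081 -0.818] F [-7.7  1.2  2.8] w 0.149 g 30.0 q [ 0.63  0.35 -0.73  2.22  1.48  0.31  0.84]
[-0.03 -0.09 -0.  ] [-0.   0.1 14.9]
```

```bash
python3 -m creep '1 0 0 0 0 0 7; 1 0 0 0 0 0 15;1 0 0 0 0 0 15;1 0 0 0 0 0 15;1 0 0 0 0 0 15' |sed -n '4,6p'; python3 -m creep '1 0 0 0 0 0 0; 1 0 0 0 0 0 0;1 0 0 0 0 0 0;1 0 0 0 0 0 0;1 0 0 0 0 0 0' | sed -n '4,4p'; python3 goal.py .5903 -.0911 .1767 -8.2 -30; python3 - <<'E'
from h import *
save('scene','s6',(240,150,340,270),5); save('top','t6')
h=cv2.cvtColor(np.load('pics/s6.npy'),cv2.COLOR_RGB2HSV); y=cv2.inRange(h,(22,120,100),(34,255,255)); print('yellow px in bowl region',[tuple(p[0]) for p in (cv2.findNonZero(y[225:265,245:285]) if y[225:265,245:285].any() else [])][:10], y[225:265,245:285].sum()/255)
E
```

```text
force: [-7.4, 1.5, 2.8]
width: 0.153
gripper_force: 30.0
force: [-8.6, 1.6, 3.2]
t 19.45 grasp [ 0.5896 -0.0904  0.1761] z [ 0.569 -0.081 -0.819] F [-8.6  1.6  3.2] w 0.148 g 30.0 q [ 0.63  0.35 -0.74  2.22  1.48  0.31  0.58]
[-0.06 -0.1  -0.  ] [0.  0.1 0.2]
yellow px in bowl region [] 0.0
```

View pics/s6.png

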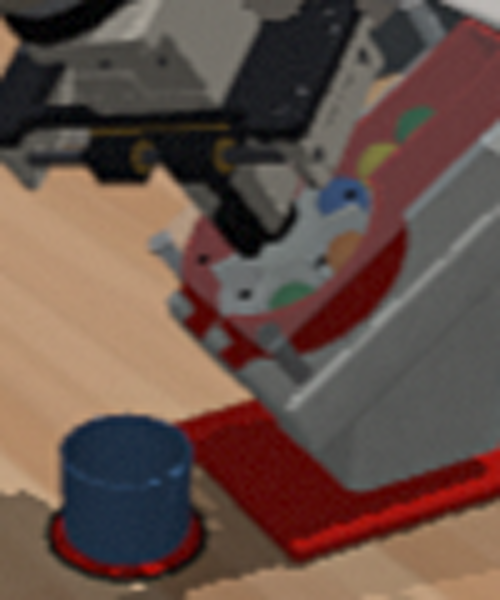

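```bash
python3 - <<'E'
from h import *
im=np.load('pics/t6.npy'); h=cv2.cvtColor(im,cv2.COLOR_RGB2HSV); y=cv2.inRange(h,(20,110,60),(34,255,255)); n,l,s,c=cv2.connectedComponentsWithStats(y)
print([(s[i].tolist(),c[i].round(1)) for i in range(1,n) if s[i,4]>8])
cv2.imwrite('pics/t6c.png',cv2.resize(im[170:240,250:330],None,fx=5,fy=5,interpolation=cv2.INTER_CUBIC)[:,:,::-1])
E
```

```text
[([66, 137, 4, 4, 10], array([ 67.2, 138.3])), ([42, 154, 20, 20, 132], array([ 54.9, 162. ])), ([292, 155, 9, 8, 58], array([295.8, 158.4])), ([427, 198, 22, 22, 376], array([437.7, 208.3]))]
```

View pics/t6c.png

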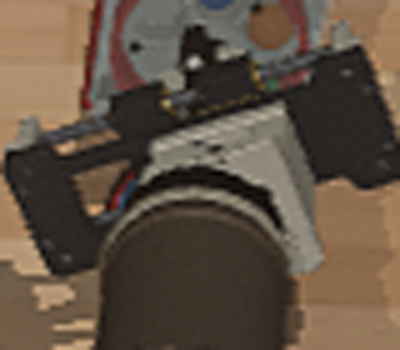

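```bash
cat > balls.py <<'E'
from h import *
import sys
im=vision.get_image('scene'); np.save('pics/'+sys.argv[1]+'.npy',im); h=cv2.cvtColor(im,cv2.COLOR_RGB2HSV)
for nm,lo,hi in(('yellow',(21,110,70),(34,255,255)),('green',(55,80,40),(85,255,255)),('orange',(9,150,90),(18,255,255))):
    n,l,s,c=cv2.connectedComponentsWithStats(cv2.inRange(h,lo,hi)); print(nm,[(c[i].round().tolist(),int(s[i,4])) for i in range(1,n) if s[i,4]>14 and 140<c[i][1]<384 and 80<c[i][0]<400])
E
python3 balls.py b1; python3 -m creep '1 0 0 0 0 0 9; 1 0 0 0 0 0 18;1 0 0 0 0 0 27;1 0 0 0 0 0 36;1 0 0 0 0 0 45' |sed -n '4,6p';python3 -m creep '1 0 0 0 0 0 7; 1 0 0 0 0 0 15;1 0 0 0 0 0 15;1 0 0 0 0 0 15;1 0 0 0 0 0 15' |sed -n '4,6p'; python3 -m creep '1 0 0 0 0 0 0; 1 0 0 0 0 0 0;1 0 0 0 0 0 0;1 0 0 0 0 0 0;1 0 0 0 0 0 0' | sed -n '4,4p'; python3 goal.py .5903 -.0911 .1767 -8.2 30; python3 balls.py b2
```

```text
yellow [([187.0, 147.0], 40), ([314.0, 181.0], 24)]
green [([322.0, 174.0], 16), ([297.0, 208.0], 17), ([219.0, 286.0], 889)]
orange [([208.0, 140.0], 92), ([209.0, 147.0], 45), ([373.0, 356.0], 4820)]
force: [-7.2, 3.6, 1.6]
width: 0.155
gripper_force: 30.0
force: [-6.3, 2.6, 1.4]
width: 0.152
gripper_force: 30.0
force: [-6.9, 2.9, 1.6]
t 21.48 grasp [ 0.5898 -0.0895  0.1762] z [ 0.569 -0.079 -0.818] F [-6.9  2.9  1.6] w 0.150 g 30.0 q [ 0.64  0.35 -0.75  2.22  1.48  0.32 -0.46]
[-0.15 -0.09 -0.  ] [ 0.2 -0.   0.2]
yellow [([187.0, 147.0], 39), ([308.0, 188.0], 37)]
green [([265.0, 244.0], 33), ([219.0, 286.0], 893)]
orange [([208.0, 140.0], 92), ([209.0, 147.0], 41), ([373.0, 356.0], 4819)]
```

```bash
python3 -m creep '1 0 0 0 0 0 9; 1 0 0 0 0 0 18;1 0 0 0 0 0 27;1 0 0 0 0 0 36;1 0 0 0 0 0 45' |sed -n '4,6p';python3 -m creep '1 0 0 0 0 0 7; 1 0 0 0 0 0 13;1 0 0 0 0 0 14;1 0 0 0 0 0 14;1 0 0 0 0 0 14' |sed -n '4,6p'; python3 -m creep '1 0 0 0 0 0 0; 1 0 0 0 0 0 0;1 0 0 0 0 0 0;1 0 0 0 0 0 0;1 0 0 0 0 0 0' | sed -n '4,4p'; python3 goal.py .5903 -.0911 .1767 -8.2 90; python3 balls.py b3
```

```text
force: [-5.3, 4.6, 0.1]
width: 0.15
gripper_force: 30.0
force: [-4.2, 3.9, 0.5]
width: 0.147
gripper_force: 30.0
force: [-3.3, 4.1, -0.1]
t 23.40 grasp [ 0.5905 -0.0892  0.1766] z [ 0.57  -0.079 -0.818] F [-3.3  4.1 -0.1] w 0.149 g 30.0 q [ 0.65  0.36 -0.76  2.22  1.48  0.32 -1.49]
[-0.19  0.01 -0.  ] [ 0.1 -0.2  1.2]
yellow [([187.0, 147.0], 40), ([308.0, 199.0], 27)]
green [([308.0, 188.0], 37), ([264.0, 244.0], 37), ([219.0, 286.0], 887)]
orange [([208.0, 140.0], 91), ([209.0, 147.0], 45), ([373.0, 356.0], 4822)]
```

```bash
python3 -m creep '1.8 0 0 0 0 0 0;3 0 0 0 0 0 0;4.5 0 0 0 0 0 0;4.5 0 0 0 0 0 0;4.5 0 0 0 0 0 0' 15 |sed -n '4,6p';python3 -m creep '4.5 0 0 -1 0 0 0; 4.5 0 0 -3 0 0 0;4.5 0 0 -6 0 0 0;4.5 0 0 -9 0 0 0;4.5 0 0 -9 0 0 0' |sed -n '4,6p'; python3 goal.py .541 -.084 .255 -8.2 0; python3 balls.py b4; python3 - <<'E'
from h import *
im=vision.get_image('top'); np.save('pics/t7.npy',im); print(im[196:234:3,264:308:4].tolist().__len__())
h=cv2.cvtColor(im,cv2.COLOR_RGB2HSV)
print('bowl hue/sat/val grid'); 
for v in range(198,232,3): print(v,' '.join('%3d/%3d/%3d'%tuple(h[v,u]) for u in range(266,306,4)))
s=np.load('pics/b4.npy'); hs=cv2.cvtColor(s,cv2.COLOR_RGB2HSV)
for v in range(230,256,2): print(v,' '.join('%3d/%3d/%3d'%tuple(hs[v,u]) for u in range(250,282,3)))
E
```

```text
force: [-0.6, 0.3, 0.0]
width: 0.487
gripper_force: 0.0
force: [0.8, -0.8, 0.6]
width: 0.487
gripper_force: 0.0
t 24.70 grasp [ 0.5391 -0.0848  0.2518] z [ 0.571 -0.085 -0.816] F [ 0.8 -0.8  0.6] w 0.487 g 0.0 q [ 0.96  0.16 -1.02  2.22  0.8   0.32 -0.84]
[ 0.1   0.33 -0.16] [  0.1   0.3 -88.9]
yellow [([187.0, 147.0], 39), ([308.0, 200.0], 27)]
green [([308.0, 188.0], 37), ([263.0, 244.0], 35), ([218.0, 286.0], 884)]
orange [([208.0, 140.0], 92), ([210.0, 147.0], 40), ([373.0, 356.0], 4821)]
13
bowl hue/sat/val grid
198  14/100/107  15/101/109  15/102/108  13/ 58/ 31  10/ 59/ 39  15/ 49/ 42  13/ 55/ 42  13/ 42/ 43  13/ 42/ 43   8/ 47/ 43
201  15/100/110  15/102/110  14/ 99/113  10/ 64/ 36  13/ 78/ 39  13/109/ 42   6/ 64/ 40  10/ 62/ 37  10/ 59/ 39  13/ 56/ 41
204  14/100/110  14/101/111  17/ 74/ 55  11/ 46/ 44  13/ 56/ 41  13/ 70/ 33   8/ 49/ 42  18/ 81/ 38  18/ 67/ 38  15/ 65/ 39
207  14/112/105  14/111/108 177/150/124   9/ 55/ 46   9/ 42/ 43   0/ 39/ 39  13/ 53/ 43   9/ 42/ 43  13/ 44/ 41  10/ 53/ 43
210  14/110/ 97  17/106/ 89 105/132/116  20/ 48/ 48  13/ 43/ 42  11/ 76/ 37  12/ 
[... 1978 characters left out ...]
/107/ 57  13/106/ 96
246  14/110/179 106/148/ 55 107/143/ 68 105/135/121  82/149/ 87  78/168/ 82  97/140/ 82 107/136/129 107/137/ 67 110/ 82/ 56  14/ 96/ 85
248  14/103/181 108/139/ 57 107/130/ 63 107/139/ 64 108/131/ 68 107/138/ 70 106/149/ 65 106/136/ 60 106/138/ 63 113/ 70/ 58  15/100/102
250  15/ 89/193 109/112/ 57 106/142/ 61 106/137/ 65 108/137/ 65 107/139/ 66 106/143/ 64 106/138/ 61 108/126/ 65 108/ 81/ 57  14/ 99/113
252  15/ 85/138 106/161/ 57 106/150/ 61 107/141/ 65 107/147/ 66 106/139/ 64 107/140/ 62 106/157/ 60 106/140/ 60 120/ 83/ 49  15/ 97/ 84
254   6/137/ 39 107/132/ 60 107/144/ 62 106/139/ 64 108/131/ 66 106/137/ 65 105/144/ 62 105/150/ 61 107/143/ 59 150/ 85/ 45  14/ 87/ 44
```

```bash
python3 -m creep '9.18 0 0 -1 0 0 -10;9.18 0 0 -1 0 0 -20;9.18 0 0 -1 0 0 -30;9.18 0 0 -1 0 0 -40;9.18 0 0 -1 0 0 -50' |tail -1;python3 -m creep '9.18 0 0 0 0 0 -10;9.18 0 0 0 0 0 -20;9.18 0 0 0 0 0 -30;9.18 0 0 0 0 0 -39;9.18 0 0 0 0 0 -39' |tail -1;  python3 goal.py .525 -.245 .24 -8.2 0
```

```text
gripper_force: 0.0
gripper_force: 0.0
t 26.05 grasp [ 0.5338 -0.0824  0.2578] z [ 0.569 -0.081 -0.818] F [ 0.3 -0.5 -0.9] w 1.000 g 0.0 q [ 1.16  0.2  -1.24  2.21  0.86  0.37  0.67]
[ -0.13 -16.22   2.26] [0.1 0.1 0.1]
```

```bash
python3 -m creep '9.18 0 -4 .5 0 0 0;9.18 0 -8 1 0 0 0;9.18 0 -12 1.5 0 0 0;9.18 0 -16.2 2.2 0 0 0;9.18 0 -16.2 2.2 0 0 0' |tail -1; python3 goal.py .528 -.082 .12 -8.2 0; python3 balls.py b5; python3 - <<'E'
from h import *
im=vision.get_image('top'); np.save('pics/t8.npy',im); h=cv2.cvtColor(im,cv2.COLOR_RGB2HSV)
for v in range(198,230,2): print(v,' '.join('%3d/%3d/%3d'%tuple(h[v,u]) for u in range(268,302,3)))
E
```

```text
gripper_force: 0.0
t 26.68 grasp [ 0.5226 -0.2488  0.2391] z [ 0.568 -0.083 -0.819] F [-0.2  0.6 -0.4] w 1.000 g 0.0 q [ 1.48  0.39 -1.24  2.13  0.77  0.34  1.13]
[ 8.47 16.53  8.68] [-0.1  0.1 -0.4]
yellow [([187.0, 147.0], 39)]
green [([264.0, 244.0], 35), ([219.0, 287.0], 877)]
orange [([208.0, 140.0], 91), ([209.0, 147.0], 45), ([373.0, 356.0], 4821)]
198  15/100/110  14/102/110  15/100/110  15/101/111  15/103/111  15/ 96/111  15/101/111  15/102/ 85  15/102/ 85   2/222/117  17/ 71/ 94  16/ 50/113
200  14/ 98/114  15/102/113  15/102/113  14/100/117  15/102/122  15/ 94/ 76  15/ 99/103  14/101/116  15/100/110  15/ 96/111  14/100/112  15/104/ 86
202  14/ 97/113  14/ 99/113  14/ 98/117  16/ 78/ 49   5/160/ 78 129/ 51/ 80 120/ 38/ 67  16/ 95/ 35  15/102/120  15/ 98/112  15/ 97/113  15/ 99/113
204  15/102/113  15/101/114  18/ 76/ 57 178/129/ 97 117/ 42/ 55 120/ 17/ 46 135/ 12/ 43 109/ 74/ 72  16/114/ 38  14/100/115  15/ 99/113  15/103/111
206  14/106/106  15/109/110   5/170/ 72 108/ 69/ 63 112/ 72/ 78 108/ 91/ 92 107/100/ 92 108/ 27/ 48 110/ 77/ 76  14/100/ 66  14/100/107  14/106/106
20
[... 925 characters left out ...]
 106/120/153  24/155/ 99  24/199/186  24/207/169 107/119/148 111/ 92/152  19/ 74/103  16/ 89/181  16/ 87/182
222  16/ 89/177  16/ 89/187  11/121/ 42   2/165/ 94 107/128/132  23/213/121 114/ 24/ 53 105/128/159   8/157/ 47  15/ 90/187  16/ 89/175  16/ 91/177
224  16/ 90/178  16/ 91/179  16/ 88/110   9/105/ 46   3/206/130   0/115/ 82   1/158/103   4/211/122  16/ 80/146  16/ 88/176  16/ 91/174  15/ 87/175
226  16/ 92/178  16/ 90/179  16/ 89/167  16/ 89/121  30/ 50/ 41  54/ 43/ 30  45/ 36/ 28  17/ 84/ 79  16/ 91/179  16/ 90/175  16/ 91/174  16/ 91/173
228  15/ 90/179  15/ 88/179  16/ 89/183  16/ 90/172  15/ 94/117  16/ 90/119  15/ 93/113  16/ 90/185  16/ 90/178  15/ 91/177  16/ 89/175  15/ 91/177
```

```bash
python3 goal.py .516 -.083 .19 -8.2 0;  python3 -m creep '9.18 .8 4 1 0 0 0;9.18 1.6 8 2 0 0 0;9.18 2.4 12 2.5 0 0 0;9.18 3.2 16.5 2.8 0 0 0;9.18 3.2 16.5 2.8 0 0 0' |tail -1; python3 -m creep '9.18 0 0 0 0 0 0' |tail -1;python3 goal.py .528 -.082 .12 -8.2 0;python3 goal.py .528 -.0815 .031 -8.2 0
```

```text
t 26.77 grasp [ 0.5235 -0.2448  0.2401] z [ 0.57  -0.081 -0.818] F [0.3 0.7 0.7] w 1.000 g 0.0 q [ 1.48  0.39 -1.25  2.13  0.77  0.34  1.13]
[ 5.39 15.9   2.37] [ 0.1  0.1 -0.1]
gripper_force: 0.0
gripper_force: 0.0
t 27.52 grasp [ 0.5367 -0.0754  0.1997] z [ 0.571 -0.077 -0.817] F [ 0.4 -0.1  0.7] w 0.999 g 0.0 q [ 0.61  0.2  -0.69  2.31  1.3   0.23  0.18]
[ 5.23 -0.77  6.06] [0.3 0.2 0.5]
t 27.52 grasp [ 0.5367 -0.0754  0.1997] z [ 0.571 -0.077 -0.817] F [ 0.4 -0.1  0.7] w 0.999 g 0.0 q [ 0.61  0.2  -0.69  2.31  1.3   0.23  0.18]
[10.36 -0.71 13.33] [0.3 0.2 0.5]
```

```bash
python3 -m creep '9.18 1.5 -.7 1 0 0 .5;9.18 3 -.8 3 0 0 .5;9.18 4.2 -.8 4.5 .3 .2 .5;9.18 5.2 -.8 6 .3 .2 .5;9.18 5.2 -.8 6 .3 .2 .5' |tail -1; python3 -m creep '9.18 0 0 0 0 0 0;9.18 0 0 0 0 0 0' |tail -1;python3 goal.py .528 -.0815 .031 -8.2 0
```

```text
gripper_force: 0.0
gripper_force: 0.0
t 28.40 grasp [ 0.5279 -0.0875  0.1212] z [ 0.567 -0.088 -0.819] F [-0.5 -0.1 -0.1] w 0.998 g 0.0 q [ 0.63  0.4  -0.75  2.4   2.06  0.4  -0.55]
[5.25 0.6  7.34] [-0.3  0.  -0.3]
```

```bash
python3 -m creep '9.18 1 .6 1.4 0 0 0;9.18 2.2 .6 3.1 -.3 0 -.3;9.18 3.4 .6 4.8 -.3 0 -.3;9.18 4.6 .6 6.4 -.3 0 -.3;9.18 5.2 .6 7.3 -.3 0 -.3' |sed -n '4p'; python3 -m creep '9.18 0 0 0 0 0 0;9.18 0 0 0 0 0 0' |sed -n '4p';python3 goal.py .528 -.0812 .0308 -8.2 0
```

```text
force: [-0.7, -1.1, 1.1]
force: [0.5, 0.7, 0.6]
t 29.27 grasp [ 0.528  -0.0813  0.0314] z [ 0.568 -0.082 -0.819] F [0.5 0.7 0.6] w 1.001 g 0.0 q [ 0.62  0.7  -0.81  2.46  2.31  0.72 -0.74]
[0.03 0.01 0.04] [-0.  0. -0.]
```

```bash
python3 -m creep '7.5 0 0 0 0 0 0;6.5 0 0 0 0 0 0;5 0 0 0 0 0 0;5 0 0 0 0 0 0;5 0 0 0 0 0 0' 20|sed -n '4,6p'; python3 -m creep '5 0 0 0 0 0 0;5 -.3 0 -.4 0 0 0;5 -.6 0 -.9 0 0 0;5 -.8 0 -1.15 0 0 0;5 -.8 0 -1.15 0 0 0' |sed -n '4,6p'; python3 goal.py .54 .04 .047 -8.2 0
```

```text
force: [-2.0, -0.1, 5.2]
width: 0.703
gripper_force: 19.9
force: [0.4, 0.3, -2.4]
width: 0.711
gripper_force: 20.0
t 30.52 grasp [ 0.5277 -0.0814  0.045 ] z [ 0.567 -0.082 -0.819] F [ 0.4  0.3 -2.4] w 0.711 g 20.0 q [ 0.63  0.65 -0.82  2.45  2.28  0.67 -0.73]
[ 0.32 12.19 -0.46] [-0. -0. -0.]
```

```bash
python3 -m creep '5 0 1.2 0 0 0 0;5 0 3 0 0 0 0;5 0 5 0 0 0 0;5 0 7 0 0 0 0;5 0 9 0 0 0 0' |sed -n '4,6p'; python3 -m creep '5 0 2 0 0 0 0;5 -.2 4 -.2 0 0 0;5 -1 5 -1.4 0 0 0;5 -2 6 -2.8 0 0 0;5 -3 6.5 -4.2 0 0 0' |sed -n '4,6p'; python3 -m creep '5 0 0 0 0 0 0;5 0 0 0 0 0 0'|tail -1; python3 goal.py .518 .17 .165 15 0;python3 goal.py .531 .328 .165 31 0
```

```text
force: [0.1, 1.2, -2.3]
width: 0.711
gripper_force: 20.0
force: [-0.8, -0.4, -2.4]
width: 0.712
gripper_force: 20.0
gripper_force: 20.0
t 32.02 grasp [0.5499 0.072  0.0956] z [ 0.566 -0.082 -0.82 ] F [ 0.2  0.3 -3. ] w 0.710 g 20.0 q [ 0.26  0.55 -0.88  2.35  1.81  0.74 -0.64]
[-0.25  9.18 -8.29] [-13.3  -0.1 -19. ]
t 32.02 grasp [0.5499 0.072  0.0956] z [ 0.566 -0.082 -0.82 ] F [ 0.2  0.3 -3. ] w 0.710 g 20.0 q [ 0.26  0.55 -0.88  2.35  1.81  0.74 -0.64]
[ 0.53 24.96 -8.83] [-22.5  -0.1 -32.1]
```

```bash
python3 -m creep '5 -.4 1.2 -1.2 -2 0 -2.9;5 -.6 3 -3 -4.6 0 -6.6;5 -.6 5 -5 -7.6 0 -10.9;5 -.4 7.2 -7 -10.6 0 -15.1;5 -.25 9.2 -8.3 -13.3 0 -19' |sed -n '4,6p'; python3 -m creep '5 0 0 0 0 0 0;5 0 0 0 0 0 0'|tail -1; python3 goal.py .531 .328 .165 31 0
```

```text
force: [0.4, -0.1, -2.4]
width: 0.708
gripper_force: 20.0
gripper_force: 20.0
t 32.90 grasp [0.5182 0.1689 0.1647] z [ 0.553  0.146 -0.82 ] F [-0.   0.1 -3.4] w 0.708 g 20.0 q [ 0.3   0.35 -0.95  2.32  1.63  0.44 -0.19]
[-4.37 15.01  3.01] [ -9.3  -0.1 -13.3]
```

```bash
python3 -m creep '5 -.6 2 .4 -1.2 0 -1.7;5 -1.5 5 1 -3 0 -4.3;5 -2.5 8.5 1.7 -5.3 0 -7.6;5 -3.5 12 2.4 -7.5 0 -10.7;5 -4.4 15 3 -9.3 0 -13.3' |sed -n '4,6p'; python3 -m creep '5 0 0 0 0 0 0;5 0 0 0 0 0 0'|tail -1; python3 goal.py .531 .328 .11 31 0; python3 - <<'E'
from h import *
a=np.load('pics/s0.npy'); h=cv2.cvtColor(a,cv2.COLOR_RGB2HSV); m=cv2.inRange(h,(0,0,140),(180,40,255)); m[:150]=0;m[205:]=0;m[:,:140]=0;m[:,240:]=0
k=max(cv2.findContours(m,0,1)[0],key=cv2.contourArea); print(cv2.boundingRect(k))
th=np.linspace(0,2*np.pi,200)
q=np.array([proj('scene',(.531+.133*np.cos(t),.328+.133*np.sin(t),.081)) for t in th]); print(q.min(0),q.max(0)-q.min(0))
b=np.load('pics/t0.npy')
q=np.array([proj('top',(.531+.133*np.cos(t),.328+.133*np.sin(t),.081)) for t in th]); print(q.min(0),q.max(0)-q.min(0))
E
```

```text
force: [-0.2, -0.0, -1.7]
width: 0.708
gripper_force: 20.0
gripper_force: 20.0
t 33.77 grasp [0.5306 0.3291 0.1657] z [ 0.489  0.297 -0.82 ] F [ 0.6 -0.5 -1.9] w 0.708 g 20.0 q [ 0.07  0.5  -0.98  2.15  1.53  0.5   0.05]
[ 3.21 -0.12  4.55] [ 0.1 -0.1  0.1]
(149, 156, 85, 35)
[147.48127503 156.10817134] [85.03786336 34.77318203]
[ 96.60280813 161.30193444] [91.95202829 92.11984191]
```

```bash
python3 -m creep '5 .8 0 1.1 0 0 0;5 1.7 0 2.4 0 0 0;5 2.5 0 3.5 0 0 0;5 3.1 -.1 4.4 0 0 0;5 3.3 -.1 4.65 0 0 0' |sed -n '4,6p'; python3 -m creep '5 .06 0 .08 0 0 0;5 .06 0 .08 0 0 0;5 .06 0 .08 0 0 0'|sed -n '4p'; python3 goal.py .531 .328 .106 31 0
```

```text
force: [-0.4, 0.7, -1.0]
width: 0.713
gripper_force: 20.0
force: [0.4, -0.1, -1.6]
t 34.77 grasp [0.5312 0.3284 0.109 ] z [ 0.491  0.297 -0.819] F [ 0.4 -0.1 -1.6] w 0.709 g 20.0 q [ 0.03  0.62 -0.95  2.2   1.82  0.57 -0.21]
[ 0.2  -0.02  0.22] [0.1 0.  0.1]
```

```bash
python3 -m creep '5 .06 0 .08 0 0 0;5 .11 0 .16 0 0 0;5 .17 0 .24 0 0 0;5 .17 0 .24 0 0 0'|sed -n '4p'; python3 goal.py .531 .328 .106 31 0
```

```text
force: [-1.0, 0.3, -1.7]
t 35.27 grasp [0.5311 0.3283 0.1056] z [ 0.49   0.297 -0.819] F [-1.   0.3 -1.7] w 0.711 g 20.0 q [ 0.03  0.63 -0.95  2.2   1.83  0.58 -0.22]
[-0.01 -0.03 -0.05] [ 0.1 -0.   0.1]
```

Not yet in contact; lower another 1.5 mm slowly.

```bash
python3 -m creep '5 .03 0 .04 0 0 0;5 .06 0 .08 0 0 0;5 .06 0 .08 0 0 0'|sed -n '4p'; python3 -m creep '5 .03 0 .04 0 0 0;5 .03 0 .04 0 0 0'|sed -n '4p'; python3 goal.py .531 .328 .106 31 0
```

```text
force: [-5.2, -4.6, 9.5]
force: [-7.7, -7.5, 15.0]
t 35.90 grasp [0.5313 0.3285 0.1054] z [ 0.492  0.298 -0.818] F [-7.7 -7.5 15. ] w 0.706 g 20.0 q [ 0.03  0.63 -0.96  2.21  1.84  0.58 -0.22]
[ 0.01 -0.03 -0.07] [0.1 0.1 0.2]
```

Contact. Release gently and lift straight up.

```bash
python3 -m creep '6.8 0 0 0 0 0 0;7.5 0 0 0 0 0 0;9.18 0 0 0 0 0 0;9.18 0 0 0 0 0 0;9.18 0 0 0 0 0 0'|sed -n '4,5p'; python3 -m creep '9.18 -.6 0 -.9 0 0 0;9.18 -1.8 0 -2.6 0 0 0;9.18 -4 0 -5.8 0 0 0;9.18 -6.5 0 -9.3 0 0 0;9.18 -8.5 0 -12 0 0 0'|sed -n '4,5p'; python3 -m creep '9.18 0 -6 0 0 0 0;9.18 0 -12 0 0 0 0;9.18 0 -18 0 0 0 0;9.18 0 -22 0 0 0 0;9.18 0 -22 0 0 0 0'|sed -n '2,4p'; python3 - <<'E'
from h import *
im=vision.get_image('top'); np.save('pics/t9.npy',im); s=vision.get_image('scene'); np.save('pics/s9.npy',s)
c=proj('top',(.531,.328,.125)); print('expected bowl px',c, proj('scene',(.531,.328,.125)))
for n,i in(('top',im),('scene',s)):
    h=cv2.cvtColor(i,cv2.COLOR_RGB2HSV)
    for nm,lo,hi in(('blue',(98,90,40),(130,255,255)),('yellow',(21,110,70),(34,255,255)),('green',(40,80,40),(85,255,255)),('orange',(8,150,70),(18,255,255))):
        k,l,st,ce=cv2.connectedComponentsWithStats(cv2.inRange(h,lo,hi)); print(n,nm,[(ce[j].round(1).tolist(),st[j].tolist()) for j in range(1,k) if st[j,4]>8 and 100<ce[j][0]<235 and 130<ce[j][1]<255])
def d(a,b,box): x0,y0,x1,y1=box; return np.abs(a[y0:y1,x0:x1].astype(int)-b[y0:y1,x0:x1]).mean()
t0=np.load('pics/t0.npy'); print('mug diff',d(t0,im,(335,112,370,160)),'salt diff',d(t0,im,(226,130,244,150)))
E
```

```text
force: [1.1, -0.1, -0.1]
width: 0.998
force: [-0.1, -0.7, 0.3]
width: 0.998
position: [0.6462, 0.1347, 0.2523]
ee_rot: [-0.675, 2.455, 0.215]
force: [0.7, 0.2, 0.3]
expected bowl px [138.00597554 205.94583024] [189.22625944 158.98809365]
top blue [([146.5, 201.1], [138, 195, 13, 15, 32]), ([136.2, 210.8], [128, 196, 22, 22, 53])]
top yellow [([144.4, 210.4], [141, 207, 8, 9, 50])]
top green [([136.6, 207.8], [133, 204, 8, 9, 57])]
top orange [([143.4, 202.1], [140, 198, 8, 9, 50])]
scene blue [([190.4, 166.1], [180, 156, 21, 21, 366])]
scene yellow [([189.2, 139.6], [183, 136, 12, 8, 60]), ([187.0, 147.1], [182, 145, 12, 6, 37])]
scene green []
scene orange [([202.3, 132.0], [191, 121, 26, 23, 355]), ([228.4, 137.1], [225, 135, 7, 5, 10]), ([208.2, 149.4], [200, 146, 18, 9, 104])]
mug diff 13.177579365079366 salt diff 25.14814814814815
```

```bash
python3 -m creep '9.18 4 0 -2.9 0 0 0;9.18 8 0 -5.8 0 0 0;9.18 12 0 -8.7 0 0 0;9.18 14 0 -11 0 0 0;9.18 14 0 -11 0 0 0'|sed -n '2,4p'; python3 - <<'E'
from h import *
im=vision.get_image('top'); s=vision.get_image('scene'); t0=np.load('pics/t0.npy'); s0=np.load('pics/s0.npy')
def d(a,b,box): x0,y0,x1,y1=box; return np.abs(a[y0:y1,x0:x1].astype(int)-b[y0:y1,x0:x1]).mean().round(1)
print('top mug',d(t0,im,(335,112,370,160)),'salt',d(t0,im,(226,130,244,150)),'ref wood',d(t0,im,(330,165,350,190)),'scene mug',d(s0,s,(370,220,416,270)))
# sub-pixel/edge shift of the objects
for nm,b in(('mug',(335,112,370,160)),('salt',(224,128,246,152))):
    x0,y0,x1,y1=b; t=cv2.cvtColor(t0,cv2.COLOR_RGB2GRAY)[y0:y1,x0:x1]; g=cv2.cvtColor(im,cv2.COLOR_RGB2GRAY)[y0-10:y1+10,x0-10:x1+10]
    r=cv2.matchTemplate(g,t,cv2.TM_CCOEFF_NORMED); print(nm,cv2.minMaxLoc(r)[1],np.array(cv2.minMaxLoc(r)[3])-10)
cv2.imwrite('pics/t10.png',im[:,:,::-1])
E
```

```text
position: [0.4955, 0.0524, 0.2604]
ee_rot: [-0.693, 2.461, 0.218]
force: [-0.9, -0.0, -0.2]
top mug 6.2 salt 7.3 ref wood 9.4 scene mug 3.4
mug 0.9995538592338562 [0 0]
salt 0.9956881403923035 [0 0]
```

```bash
python3 -m creep '9.18 0 0 0 0 0 0;9.18 0 0 0 0 0 0;9.18 0 0 0 0 0 0'|sed -n '1,4p'; python3 -c "
from cell import job; print(job.sign_off())"
```

```text
clock: 38.98
position: [0.4972, 0.0518, 0.2607]
ee_rot: [-0.691, 2.461, 0.22]
force: [0.9, 0.9, 0.1]
the job is handed in; nothing more can be done
None
```

The job is handed in at 39.0 s: the small blue bowl stands released on the middle of the cake stand with its yellow, green and orange gumballs, after three single clicks of the knob (the tool stopped about 1° short of the third and left it to the detent), and the mug and salt shaker have not moved.

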